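Cover the condiment pans

ROBOT

A 6-joint arm with a two-finger parallel gripper is mounted at the origin on the work surface. World frame = base frame: x ahead of the robot, y to its left, z up, the work surface at z = 0. Lengths are in mm, angles in degrees, forces in N, time in s.
With the tool pointing down it reaches from about 400 to 925 mm from the base axis. Payload 3.4 kg.
Tool frame: the origin (TCP) lies at the very end of the fingers, on their centre line; the grasp point (between the pads) lies 19 mm behind it; z points along the fingers, y is the direction in which the jaws open and shut (so a half turn about z gives the same grasp; the last joint's range is limited). The gripper opens to 85 mm and grips with 20 to 120 N. Pads are 22 mm wide; open, the fingers measure 114 mm over their backs; the gripper's body (76 mm by 85 mm) begins 54 mm behind the grasp point. The pads swing forward as they close: fully open they stand 13 mm farther back than shut.
Start: joints at [-72.164, 17.578, 86.31, -0, 76.112, -4.211], TCP at [215.817, -532.967, 196.905] pointing down, gripper open.
Joint ranges: [-179.03, 179.03], [-60, 130.46], [8.19, 133.38], [-81.62, 261.62], [5.75, 156.47], [-153.77, 153.77]. Speed limits (degrees/s): [147.25, 147.25, 180, 180, 180, 180].

INTERFACE

Orientations are given as [roll, pitch, yaw] about the fixed x, y, z axes, in that order (R = Rz(yaw) Ry(pitch) Rx(roll)).
In Python, from station import * gives the robot as it stands.
- The arm moves only by the tool play_rows, never from a script. Its argument "targets" is a list of rows, each an object of numbers: "tx", "ty", "tz": the shift along the tool's x, y, z in mm; "wx", "wy", "wz": the turn, a rotation vector about the tool's x, y, z in degrees. A call has 1 to 5 rows; each row shifts and turns the commanded pose from where the row before left it, along the tool's axes as they then stand; what a row does not reach is not made up. A row lasts 1/10 s, in which the tool goes at most 50 mm and 8.59 degrees, less where a joint would pass 70% of its speed; a pose out of reach is approached as far as the arm can. A call with a gripper value outside its range is refused whole. "claw" is the finger opening in mm, from 0 to 85.4, set as the call begins (left out, the last holds). The fingers move at their own pace and stop on an object; the grip force is fixed at half the most. Time passes only in rows, so rows that do not move let the fingers close. It gives the time, the measured TCP pose, the force and the opening at its end, in the units of the state.
- read_state(): the state, without advancing time (a new reading comes with each control period).
- read_camera(name): name is "side" or "top"; returns a dict with "pixels" (384x512x3 uint8, red, green, blue), "z_map" (384x512 float32, mm along the optical axis (not along the pixel's ray), 0 where there is no reading), "fx", "fy", "cx", "cy" (pixels), "k1" (the pictures are not rectified: a ray, as slopes to the right and down, at radius r is drawn at 1 + k1 r^2 times it, then the intrinsics apply), "R" (3x3) and "t" (3): a world point X has camera coordinates R X + t. Camera axes: x right, y down, z forward; pixel columns grow to the right and rows downward; lengths in mm; the calibration is good to about 2 mm. A picture is of the moment at which its call begins.
- job_done(): hands the job in, once; it reports no verdict.
The state is a dict: "clock": time; "joint_pos": joint angles; "qvel": joint speeds; "joint_torque": joint torques, N m; "tcp_pos": TCP position; "eef_rot": TCP orientation; "contact_force": force on the tool from outside, world axes, zero at the start; "moment": the same for the moment, N m; "opening": finger opening in mm.
Only numpy, scipy, OpenCV 4.12 (cv2) and the standard library are available. Lean on these libraries where they do the work, as an engineer would, in place of code of your own. Each camera call takes 0.05 s, during which the arm holds its last target.

TASK

Cover the four steel condiment pans on the deli counter: put each of the four steel lids, which lie handle up in front of the pans, on the pan of its own shape and size, so that it sits flat on the rim with its dished centre down in the mouth. Set every lid down gently without dropping it and let go of it, do not shove the pans about, and leave the bowl of chillies and the saucer where they stand.

Things in the scene. Friction and masses are not known exactly. Their poses are not given: they have to be found in the camera images.
- pan_big: Large round steel condiment pan with whole brown eggs in it: mouth 100 mm in diameter, 3 mm wall, rolled rim 116 mm across, 65 mm high, loose, 0.45 to 0.8 kg. Origin: centre of its underside, z up. The food stays clear of a seated lid.
- pan_small: Small round steel condiment pan with peanuts in it: mouth 64 mm in diameter, 3 mm wall, rolled rim 80 mm across, 65 mm high, loose, 0.45 to 0.8 kg. Origin: centre of its underside, z up. The food stays clear of a seated lid.
- pan_square: Square steel condiment pan with fried tofu cubes in it: mouth 88 x 88 mm, 3 mm wall, rolled rim 104 mm across, x and y along its sides, 65 mm high, loose, 0.45 to 0.8 kg. Origin: centre of its underside, z up. The food stays clear of a seated lid.
- pan_oblong: Oblong steel condiment pan with small sausages in it: mouth 104 mm along x and 66 mm along y, 3 mm wall, rolled rim 120 x 82 mm, 65 mm high, loose, 0.45 to 0.8 kg. Origin: centre of its underside, z up. The food stays clear of a seated lid.
- lid_big: Large round steel lid, 122 mm in diameter, 0.16 to 0.25 kg; fits the large round pan. Origin: centre of its underside, z up. Dished centre (84 mm in diameter) from z 0 to 9 mm, plate top at z 11.5. Black knob 26 mm in diameter from z 21.5 to 43.5 on a thinner neck; grip at z 33. Seated: origin 56 mm above the pan's, 8 mm play all round.
- lid_small: Small round steel lid, 86 mm in diameter, 0.11 to 0.18 kg; fits the small round pan. Origin: centre of its underside, z up. Dished centre (48 mm in diameter) from z 0 to 9 mm, plate top at z 11.5. Black knob 26 mm in diameter from z 21.5 to 43.5 on a thinner neck; grip at z 33. Seated: origin 56 mm above the pan's, 8 mm play all round.
- lid_square: Square steel lid, 110 x 110 mm, 0.16 to 0.25 kg; fits the square pan in any of four quarter turns. Origin: centre of its underside, z up. Dished centre (72 x 72 mm) from z 0 to 9 mm, plate top at z 11.5. Strap handle over the centre: level 10 mm rod along x, 60 mm long, axis at z 38.5, open beneath. Seated: origin 56 mm above the pan's, 8 mm play all round.
- lid_oblong: Oblong steel lid, 126 mm along x and 88 mm along y, 0.16 to 0.25 kg; fits the oblong pan either way round, its x along the pan's x. Origin: centre of its underside, z up. Dished centre (88 x 50 mm) from z 0 to 9 mm, plate top at z 11.5. Strap handle over the centre: level 10 mm rod along x, 60 mm long, axis at z 38.5, open beneath. Seated: origin 56 mm above the pan's, 8 mm play all round.
- chilli_bowl: White ceramic bowl of red dried chillies, loose, 94 mm across, 62 mm high, among the pans; not part of the job. Origin: centre of its underside.
- saucer: Small white ceramic saucer, loose, 92 mm across, 18 mm high, empty, among the lids; not part of the job. Origin: centre of its underside.
There are look-alikes about, which are no part of the job. Leave any blue look-alike of the lid_big alone. Leave any yellow look-alike of the lid_square alone.

How it is judged (in metres and radians):
At the end, for the whole second after the job is handed in: Each lid rests level (0.05 rad) on the upright pan of its shape and size, centres within 12 mm, lid underside 53 to 59.5 mm above the pan's (seated: 56); square and oblong lids lined up with their pans (0.25 rad, any fitting turn); all released and at rest (horizontal distance between lid_big and pan_big below 0.012 m and z of lid_big in the frame of pan_big between 0.053 and 0.0595 m and angle between each of lid_big, pan_big, lid_small, pan_small, lid_square, pan_square, lid_oblong, pan_oblong's own z axis and vertical below 0.05 rad and linear speed of each of lid_big, pan_big, lid_small, pan_small, lid_square, pan_square, lid_oblong, pan_oblong below 0.02 m/s and angular speed of each of lid_big, lid_small, lid_square, lid_oblong below 0.1 rad/s and horizontal distance between lid_small and pan_small below 0.012 m and z of lid_small in the frame of pan_small between 0.053 and 0.0595 m and horizontal distance between lid_square and pan_square below 0.012 m and z of lid_square in the frame of pan_square between 0.053 and 0.0595 m and horizontal distance between lid_oblong and pan_oblong below 0.012 m and z of lid_oblong in the frame of pan_oblong between 0.053 and 0.0595 m and angle between the x axis of lid_oblong and the x axis of pan_oblong, either way round below 0.25 rad and (angle between the x axis of lid_square and the x axis of pan_square, either way round below 0.25 rad or angle between the x axis of lid_square and the y axis of pan_square, either way round below 0.25 rad)); the robot touches nothing.
It fails at once if a pan is shoved more than 40 mm or tipped over ((distance of pan_big from where it was at the start of the episode above 0.04 m or angle between pan_big's own z axis and vertical above 0.5 rad) or (distance of pan_small from where it was at the start of the episode above 0.04 m or angle between pan_small's own z axis and vertical above 0.5 rad) or (distance of pan_square from where it was at the start of the episode above 0.04 m or angle between pan_square's own z axis and vertical above 0.5 rad) or (distance of pan_oblong from where it was at the start of the episode above 0.04 m or angle between pan_oblong's own z axis and vertical above 0.5 rad)).
It fails at once if the chilli bowl or the saucer is shifted more than 40 mm or tipped over ((distance of chilli_bowl from where it was at the start of the episode above 0.04 m or angle between chilli_bowl's own z axis and vertical above 0.5 rad) or (distance of saucer from where it was at the start of the episode above 0.04 m or angle between saucer's own z axis and vertical above 0.5 rad)).
It fails at once if a lid is dropped or flung: faster than 0.7 m/s (a fall of about 25 mm) with no finger on it ((linear speed of lid_big above 0.7 m/s and not (contact force between the fingers and lid_big above 0.01 N)) or (linear speed of lid_small above 0.7 m/s and not (contact force between the fingers and lid_small above 0.01 N)) or (linear speed of lid_square above 0.7 m/s and not (contact force between the fingers and lid_square above 0.01 N)) or (linear speed of lid_oblong above 0.7 m/s and not (contact force between the fingers and lid_oblong above 0.01 N))).
It also fails if it takes over 104 s, if anything falls off the work surface, if the arm or the gripper's body presses on something with over 40 N, if the wrist force passes 120 N, or if a joint passes its speed limit or range.

## Working session

There is one attempt and no reset: what is moved stays moved. The work goes in short steps, Python scripts to look and compute and a tool call to move; the robot and the scene stay as the last step left them, time stands still between calls to the robot, and variables do not carry over. Pictures are saved under pics/ and viewed, and the job is handed in when it is done.

Besides the shell and the picture viewer there is one more tool, called as name(argument=value, ...) on one line, values as JSON. play_rows: Moves the arm, as the interface text tells. Its arguments: {"type":"object","properties":{"targets":{"type":"array"},"claw":{"type":"number"}},"required":["targets"]}

```bash
mkdir -p pics; ls; python3 - <<'E'
from station import *
import cv2,numpy as np
print(read_state())
for n in("top","side"):
    c=read_camera(n); cv2.imwrite(f"pics/{n}0.png",c["pixels"][:,:,::-1]); np.savez(f"{n}0.npz",**c)
    print(n,{k:c[k] for k in("fx","fy","cx","cy","k1","R","t")})
E
```

```text
pics
{'clock': 0.0, 'joint_pos': array([-7.21623891e+01,  1.76224301e+01,  8.63811218e+01,  7.24267983e-04,
        7.61111590e+01, -4.21157813e+00]), 'qvel': array([ 0.0021904 ,  0.08825804,  0.0469879 ,  0.02779906, -0.08093294,
        0.06800383]), 'joint_torque': array([ 9.90086992e-04, -4.57549274e+01, -2.51915056e+01, -2.80065224e-04,
        1.33776441e-02,  6.31580889e-06]), 'tcp_pos': array([ 215.60751458, -532.24677414,  195.9976293 ]), 'eef_rot': array([-1.79885650e+02, -9.12517745e-03,  2.20490054e+01]), 'contact_force': array([-0.7185293 , -0.24064522, -0.16066396]), 'moment': array([-0.01123833,  0.01517603,  0.01689259]), 'opening': 85.17229759025557}
top {'fx': 401.4088710122837, 'fy': 401.4088710122837, 'cx': 253.57055062501502, 'cy': 196.50612570523037, 'k1': 0.03831921228334553, 'R': array([[ 0.01082119, -0.99992586,  0.00558284],
       [-0.99515765, -0.01131473, -0.09763826],
       [ 0.09769419, -0.00449924, -0.99520631]]), 't': array([  -8.27636396,  448.44391905, 1126.84142263])}
side {'fx': 362.0484806973335, 'fy': 362.0484806973335, 'cx': 256.0587544582713, 'cy': 195.58648051613767, 'k1': -0.03925822398391707, 'R': array([[-0.915841  , -0.40142558, -0.00963151],
       [-0.20261745,  0.48270867, -0.85202025],
       [ 0.34667194, -0.77836357, -0.52342022]]), 't': array([419.14140771, 137.91163779, 791.98471445])}
```

View pics/top0.png

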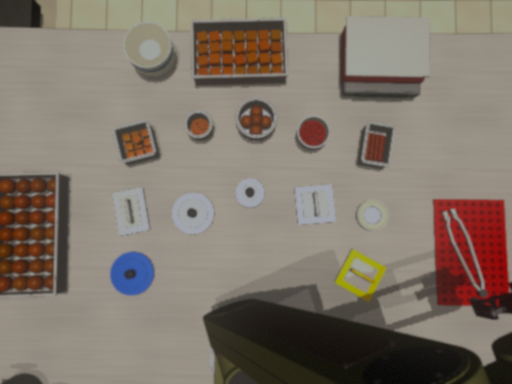

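View pics/side0.png

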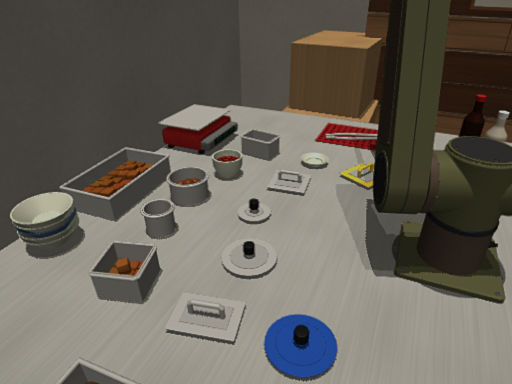

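```bash
cat > h.py <<'E'
import numpy as np,cv2
def cloud(c):
    h,w=c["z_map"].shape
    u,v=np.meshgrid(np.arange(w),np.arange(h))
    K=np.array([[c["fx"],0,c["cx"]],[0,c["fy"],c["cy"]],[0,0,1]],float)
    # invert radial
    xd=(u-c["cx"])/c["fx"]; yd=(v-c["cy"])/c["fy"]; x,y=xd.copy(),yd.copy()
    for _ in range(20):
        s=1+c["k1"]*(x*x+y*y); x,y=xd/s,yd/s
    z=c["z_map"]; P=np.stack([x*z,y*z,z],-1)-c["t"]
    W=P@c["R"]; W[z<=0]=np.nan
    return W
def ortho(W,px,zmin,zmax,box):pass
E
python3 - <<'E'
import numpy as np,cv2
from h import *
objs=dict(psq=(136,143),psm=(199,126),pbig=(256,119),chi=(312,133),pob=(376,146),lob=(130,211),lbig=(193,213),lsm=(250,192),lsq=(315,204),sau=(373,214))
c=dict(np.load("top0.npz")); W=cloud(c)
s=dict(np.load("side0.npz")); S=cloud(s)
for k,(u,v) in objs.items():
    p=W[v-30:v+31,u-30:u+31].reshape(-1,3); 
    z=p[:,2]; 
    for lab,lo,hi in((("rim",50,80),) if k[0]in'pc' else (("plate",7,16),("knob",28,60))):
        q=p[(z>lo)&(z<hi)]
        if len(q)<5: print(k,lab,len(q)); continue
        r=cv2.minAreaRect(q[:,:2].astype(np.float32)); e=cv2.minEnclosingCircle(q[:,:2].astype(np.float32))
        q2=S.reshape(-1,3); m=(np.hypot(*(q2[:,:2]-r[0]).T)<80)&(q2[:,2]>lo)&(q2[:,2]<hi); q2=q2[m]
        r2=cv2.minAreaRect(q2[:,:2].astype(np.float32)) if m.sum()>5 else None
        print(k,lab,len(q),"z%.1f"%np.median(q[:,2]),np.round(r[0],1),np.round(r[1],1),round(r[2],1),"circ",np.round(e[0],1),round(e[1],1),"| side",r2 and (np.round(r2[0],1),np.round(r2[1],1),round(r2[2],1),round(float(np.median(q2[:,2])),1)))
im=c["pixels"][90:300,90:410,::-1]; cv2.imwrite("pics/crop.png",cv2.resize(im,None,fx=2.5,fy=2.5,interpolation=cv2.INTER_CUBIC))
E
```

```text
psq rim 537 z64.5 [595.5 331.4] [105.1 106.5] 15.8 circ [596.1 331.8] 67.9 | side (array([594.6, 332.7]), array([103.7, 104.5]), 15.0, 62.6)
psm rim 274 z65.3 [646.8 155.2] [77.6 78.7] 19.9 circ [647.1 154.8] 40.0 | side (array([645.7, 157.3]), array([79.2, 78.5]), 79.7, 62.3)
pbig rim 443 z64.7 [667.4  -7.5] [113.3 112.4] 0.3 circ [667.3  -7.1] 57.8 | side (array([663.8,  -4.7]), array([113.5, 113.1]), 70.0, 61.2)
chi rim 339 z59.6 [ 628.8 -167.9] [90.6 91.1] 88.8 circ [ 629.4 -168. ] 47.0 | side (array([ 627. , -165.7]), array([92.3, 93.5]), 2.0, 57.5)
pob rim 477 z65.1 [ 596.1 -347.8] [ 84.8 121.4] 80.8 circ [ 595.5 -348.2] 66.6 | side (array([ 592.4, -347.8]), array([ 86.5, 119.6]), 80.5, 60.9)
lob plate 1171 z12.6 [403.4 353.3] [128.7 189.3] 14.1 circ [401.8 352.9] 113.6 | side (array([402.9, 349.3]), array([127.4,  89.6]), 12.0, 11.9)
lob knob 94 z42.5 [403.9 347.7] [67.5 10.8] 11.9 circ [403.8 347.8] 33.9 | side (array([401.8, 351.4]), array([69. , 10.8]), 9.3, 40.6)
lbig plate 1239 z12.6 [401.3 178.7] [171.9 132.7] 1.5 circ [399.4 194.4] 98.3 | side (array([398.1, 172.2]), ar
[... 191 characters left out ...]
[454.9  18.5] [163.7 137.8] 9.4 circ [450.5   3.5] 93.0 | side (array([458.7,  11.5]), array([83.4, 82.5]), 21.7, 12.0)
lsm knob 68 z44.7 [460.8   9.8] [25.  22.5] 0.7 circ [461.1   8.4] 12.9 | side (array([456.7,  10.9]), array([25.7, 21.7]), 74.9, 41.4)
lsq plate 1237 z12.7 [ 418.4 -197.2] [137.5 146.3] 4.1 circ [ 419.9 -188.9] 90.4 | side (array([ 427.4, -178.4]), array([110.2, 112.6]), 6.3, 12.4)
lsq knob 88 z43.1 [ 430.7 -179.2] [68.5  9.8] 6.1 circ [ 430.8 -180.1] 34.3 | side (array([ 426.7, -176.4]), array([67. , 12.2]), 4.5, 40.1)
sau plate 455 z11.2 [ 404.5 -349.4] [158.5 156.3] 3.5 circ [ 406. -359.] 101.5 | side (array([ 399.7, -343.4]), array([72.2, 84.7]), 17.1, 11.6)
sau knob 0
```

View pics/crop.png

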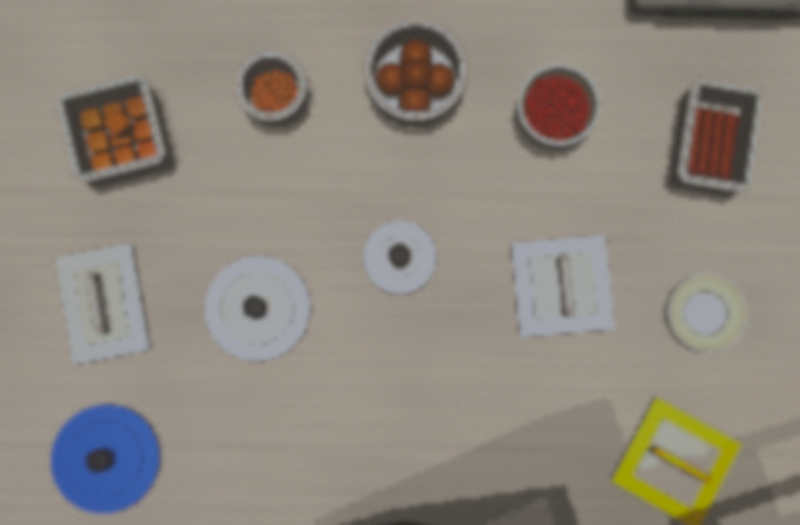

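```bash
cat > plan.py <<'E'
import sys,json,numpy as np
from scipy.spatial.transform import Rotation as Ro
from station import read_state
# usage: plan.py x y z yaw nrows   -> rows from measured pose
x,y,z,yaw,n=map(float,sys.argv[1:6]); n=int(n)
s=read_state(); p=np.array(s["tcp_pos"],float); r=np.array(s["eef_rot"],float)
yw=r[2]; w=np.ones(n)
if n>3: w[0]=w[-1]=.5
if n>7: w[0]=w[-1]=.35; w[1]=w[-2]=.7
w/=w.sum(); cum=np.cumsum(w); rows=[];cy=yw;cp=p.copy()
for i in range(n):
    R=Ro.from_euler('xyz',[180,0,cy],degrees=True).as_matrix()
    t=p+(np.array([x,y,z])-p)*cum[i]; d=np.round(R.T@(t-cp),1); cp=cp+R@d
    ty=yw+(yaw-yw)*cum[i]; wz=round(-(ty-cy),1); cy-=wz
    rows.append(dict(tx=d[0],ty=d[1],tz=d[2],wz=wz))
print("now",np.round(p,1),np.round(r,2),"open",round(s["opening"],1),"F",np.round(s["contact_force"],1),"t",round(s["clock"],2))
for i,q in enumerate(rows):
    if i%5==0: print("--")
    print(json.dumps({k:float(v) for k,v in q.items() if v!=0}))
E
python3 plan.py 428.7 -178 90 5.5 15
```

```text
now [ 215.6 -532.3  196.1] [-1.7989e+02 -1.0000e-02  2.2050e+01] open 85.7 F [ 0.2 -0.3  0.3] t 0.1
--
{"tx": 8.8, "ty": -6.6, "tz": 2.8, "wz": 0.4}
{"tx": 17.6, "ty": -13.4, "tz": 5.7, "wz": 0.9}
{"tx": 24.8, "ty": -19.6, "tz": 8.1, "wz": 1.3}
{"tx": 24.3, "ty": -20.0, "tz": 8.1, "wz": 1.3}
{"tx": 23.9, "ty": -20.7, "tz": 8.1, "wz": 1.2}
--
{"tx": 23.5, "ty": -21.1, "tz": 8.1, "wz": 1.3}
{"tx": 22.9, "ty": -21.7, "tz": 8.1, "wz": 1.2}
{"tx": 22.5, "ty": -22.1, "tz": 8.1, "wz": 1.3}
{"tx": 22.0, "ty": -22.6, "tz": 8.1, "wz": 1.3}
{"tx": 21.5, "ty": -23.2, "tz": 8.1, "wz": 1.2}
--
{"tx": 21.0, "ty": -23.5, "tz": 8.1, "wz": 1.3}
{"tx": 20.4, "ty": -24.1, "tz": 8.1, "wz": 1.3}
{"tx": 19.9, "ty": -24.5, "tz": 8.1, "wz": 1.2}
{"tx": 13.6, "ty": -17.4, "tz": 5.6, "wz": 0.9}
{"tx": 6.6, "ty": -8.9, "tz": 2.9, "wz": 0.4}
```

play_rows(targets=[{"tx": 9,"ty": -7,"tz": 3,"wz": 0.5},{"tx": 18,"ty": -13,"tz": 6,"wz": 1},{"tx": 25,"ty": -20,"tz": 8,"wz": 1.3},{"tx": 24,"ty": -20,"tz": 8,"wz": 1.3},{"tx": 24,"ty": -21,"tz": 8,"wz": 1.2}], claw=55)

```text
invalid input
```

play_rows(targets=[{"tx": 23,"ty": -21,"tz": 8,"wz": 1.3},{"tx": 23,"ty": -22,"tz": 8,"wz": 1.2},{"tx": 23,"ty": -22,"tz": 8,"wz": 1.3},{"tx": 22,"ty": -23,"tz": 8,"wz": 1.3},{"tx": 21,"ty": -23,"tz": 8,"wz": 1.2}])

```text
invalid input
```

play_rows(targets=[{"tx": 21,"ty": -23,"tz": 8,"wz": 1.3},{"tx": 20,"ty": -24,"tz": 8,"wz": 1.3},{"tx": 20,"ty": -24,"tz": 8,"wz": 1.2},{"tx": 14,"ty": -17,"tz": 6,"wz": 0.9},{"tx": 7,"ty": -9,"tz": 3,"wz": 0.4}])

```text
invalid input
```

```bash
python3 - <<'E'
from station import *
import cv2,numpy as np
from h import *
for n in("top","side"):
    c=read_camera(n); cv2.imwrite(f"pics/{n}1.png",c["pixels"][:,:,::-1])
E
python3 plan.py 428.7 -178 22 5.5 5
```

```text
now [ 215.7 -532.5  196.3] [-1.7993e+02 -1.0000e-02  2.2040e+01] open 85.7 F [0.7 0.5 0.1] t 0.2
--
{"tx": 41.3, "ty": -31.1, "tz": 21.8, "wz": 2.1}
{"tx": 80.3, "ty": -65.1, "tz": 43.6, "wz": 4.1}
{"tx": 75.4, "ty": -70.7, "tz": 43.5, "wz": 4.1}
{"tx": 70.2, "ty": -76.0, "tz": 43.6, "wz": 4.2}
{"tx": 32.3, "ty": -40.4, "tz": 21.8, "wz": 2.0}
```

View pics/side1.png

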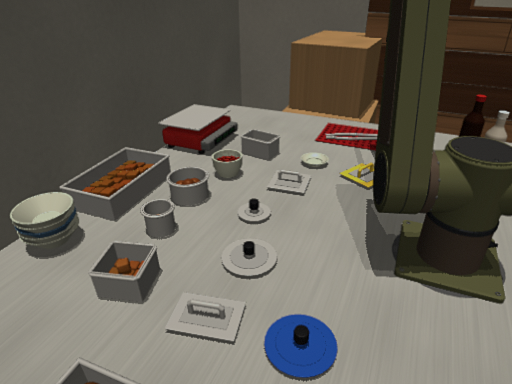

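The picture shows the same scene as before: the arm hasn't moved, because the calls were refused. Each row probably needs all six numbers.

play_rows(targets=[{"tx": 9,"ty": -7,"tz": 3,"wx": 0,"wy": 0,"wz": 0.5},{"tx": 18,"ty": -13,"tz": 6,"wx": 0,"wy": 0,"wz": 1},{"tx": 25,"ty": -20,"tz": 8,"wx": 0,"wy": 0,"wz": 1.3},{"tx": 24,"ty": -20,"tz": 8,"wx": 0,"wy": 0,"wz": 1.3},{"tx": 24,"ty": -21,"tz": 8,"wx": 0,"wy": 0,"wz": 1.2}], claw=55)

```text
clock: 0.7
tcp_pos: [282.8, -420.8, 163.4]
eef_rot: [-180.0, -0.0, 16.6]
contact_force: [0.1, -1.1, -0.5]
opening: 54.6
```

play_rows(targets=[{"tx": 23,"ty": -21,"tz": 8,"wx": 0,"wy": 0,"wz": 1.3},{"tx": 23,"ty": -22,"tz": 8,"wx": 0,"wy": 0,"wz": 1.2},{"tx": 23,"ty": -22,"tz": 8,"wx": 0,"wy": 0,"wz": 1.3},{"tx": 22,"ty": -23,"tz": 8,"wx": 0,"wy": 0,"wz": 1.3},{"tx": 21,"ty": -23,"tz": 8,"wx": 0,"wy": 0,"wz": 1.2}])

```text
clock: 1.2
tcp_pos: [364.0, -285.4, 123.5]
eef_rot: [-180.0, -0.0, 10.4]
contact_force: [0.1, -0.1, 0.2]
opening: 55.1
```

play_rows(targets=[{"tx": 21,"ty": -23,"tz": 8,"wx": 0,"wy": 0,"wz": 1.3},{"tx": 20,"ty": -24,"tz": 8,"wx": 0,"wy": 0,"wz": 1.3},{"tx": 20,"ty": -24,"tz": 8,"wx": 0,"wy": 0,"wz": 1.2},{"tx": 14,"ty": -17,"tz": 6,"wx": 0,"wy": 0,"wz": 0.9},{"tx": 7,"ty": -9,"tz": 3,"wx": 0,"wy": 0,"wz": 0.4}])

```text
clock: 1.7
tcp_pos: [430.7, -176.9, 90.2]
eef_rot: [-179.9, 0.0, 5.4]
contact_force: [-1.0, -0.5, 0.1]
opening: 55.2
```

```bash
python3 - <<'E'
from station import *
import cv2
c=read_camera("side"); cv2.imwrite("pics/side2.png",c["pixels"][:,:,::-1])
E
python3 plan.py 428.7 -178 22 5.5 5
```

```text
now [ 431.  -176.2   90. ] [-1.7987e+02  3.0000e-02  5.4000e+00] open 55.1 F [0.3 1.3 0.4] t 1.75
--
{"tx": -0.3, "ty": 0.2, "tz": 8.5}
{"tx": -0.6, "ty": 0.4, "tz": 17.0}
{"tx": -0.6, "ty": 0.4, "tz": 17.0, "wz": -0.1}
{"tx": -0.7, "ty": 0.4, "tz": 17.0}
{"tx": -0.3, "ty": 0.2, "tz": 8.5}
```

View pics/side2.png

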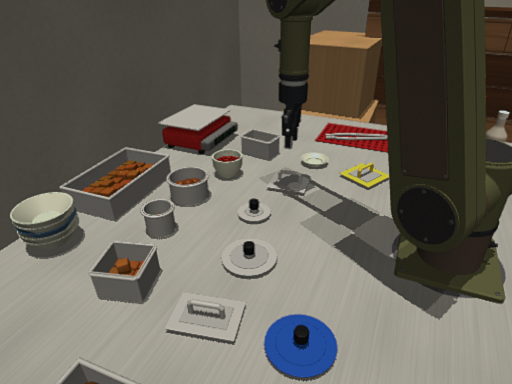

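The gripper hangs at about (290,130), above the square lid's handle at (290,178). Descending.

play_rows(targets=[{"tx": -1,"ty": 0.5,"tz": 10,"wx": 0,"wy": 0,"wz": 0},{"tx": -1,"ty": 0.5,"tz": 20,"wx": 0,"wy": 0,"wz": 0},{"tx": -0.5,"ty": 0.5,"tz": 20,"wx": 0,"wy": 0,"wz": 0},{"tx": 0,"ty": 0,"tz": 14,"wx": 0,"wy": 0,"wz": 0},{"tx": 0,"ty": 0,"tz": 6,"wx": 0,"wy": 0,"wz": 0}])

```text
clock: 2.25
tcp_pos: [426.5, -181.3, 19.4]
eef_rot: [-179.9, 0.1, 5.3]
contact_force: [0.8, 0.9, 0.2]
opening: 54.9
```

play_rows(targets=[{"tx": 0,"ty": 0,"tz": 0,"wx": 0,"wy": 0,"wz": 0},{"tx": 0,"ty": 0,"tz": 0,"wx": 0,"wy": 0,"wz": 0},{"tx": 0,"ty": 0,"tz": 0,"wx": 0,"wy": 0,"wz": 0},{"tx": 0,"ty": 0,"tz": 0,"wx": 0,"wy": 0,"wz": 0},{"tx": 0,"ty": 0,"tz": 0,"wx": 0,"wy": 0,"wz": 0}], claw=0)

```text
clock: 2.75
tcp_pos: [428.7, -181.5, 21.4]
eef_rot: [180.0, -0.1, 5.4]
contact_force: [-0.4, 0.7, -0.5]
opening: -0.2
```

```bash
python3 - <<'E'
from station import *
import cv2
from h import *
ims=[]
for n,(u,v) in(("side",(290,170)),("top",(315,204))):
    c=read_camera(n); ims.append(cv2.resize(c["pixels"][v-60:v+60,u-60:u+60,::-1],(400,400),interpolation=cv2.INTER_CUBIC))
    np.savez(n+"3.npz",**c)
cv2.imwrite("pics/c3.png",cv2.hconcat(ims))
for _ in range(1):
    s=read_state();print(s)
E
```

```text
{'clock': 2.85, 'joint_pos': array([-2.81481786e+01,  2.15332571e+01,  1.12153796e+02, -1.11899280e-03,
        4.62656397e+01,  5.64989411e+01]), 'qvel': array([-0.00134195,  0.16277851,  0.09198021, -0.05197514, -0.08853346,
       -0.00315081]), 'joint_torque': array([-2.27729394e-02, -4.00250745e+01, -1.50941008e+01, -1.34806836e-03,
       -6.12441130e-03, -2.04292969e-04]), 'tcp_pos': array([ 428.54652342, -181.43189507,   21.25885622]), 'eef_rot': array([ 1.79973214e+02, -3.90015631e-02,  5.35366272e+00]), 'contact_force': array([-0.40986609, -0.12184524, -0.57461893]), 'moment': array([ 0.00712127,  0.0790452 , -0.00552179]), 'opening': -0.00018057425941486057}
```

View pics/c3.png

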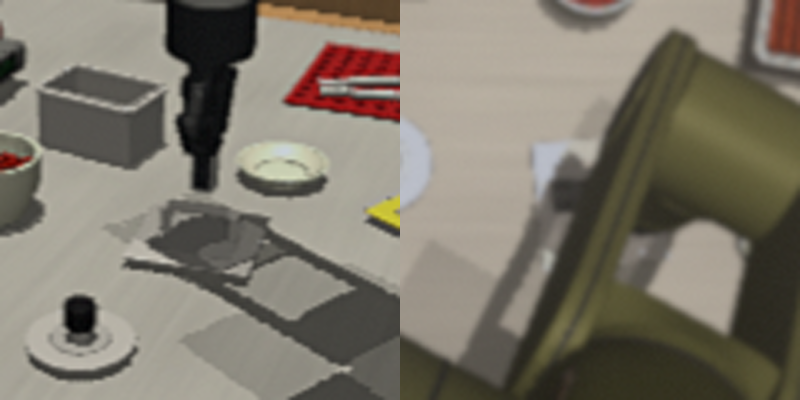

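```bash
python3 - <<'E'
import numpy as np
from h import *
c=dict(np.load("side3.npz"));W=cloud(c)
# tip approx pixel col 290-60+205*.3, row
for r in range(150,178,2):
    print(r,[ "%d,%d,%d"%tuple(W[r,cc]) for cc in (286,289,291,293,296)])
c=dict(np.load("top3.npz"));W=cloud(c)
for r in range(190,220,3):print(r,[ "%d,%d,%d"%tuple(W[r,cc]) for cc in (300,305,308,312,316)])
E
```

```text
150 ['425,-131,130', '417,-131,131', '410,-127,134', '409,-142,128', '415,-188,108']
152 ['428,-139,120', '419,-137,123', '413,-137,124', '410,-146,120', '413,-184,103']
154 ['429,-141,113', '423,-151,110', '417,-151,111', '410,-147,114', '474,-383,0']
156 ['501,-357,0', '423,-153,103', '418,-153,104', '411,-149,107', '469,-369,0']
158 ['496,-341,0', '427,-165,90', '423,-171,89', '417,-171,89', '464,-352,1']
160 ['490,-326,0', '428,-167,83', '423,-170,83', '417,-172,83', '459,-339,0']
162 ['483,-305,4', '428,-169,76', '421,-166,78', '418,-174,76', '455,-326,0']
164 ['480,-298,0', '428,-169,70', '422,-169,71', '418,-176,68', '450,-310,0']
166 ['476,-284,0', '430,-176,60', '422,-171,63', '418,-177,61', '445,-294,1']
168 ['470,-270,0', '461,-271,2', '456,-278,0', '450,-280,0', '442,-286,-1']
170 ['439,-179,43', '457,-261,0', '452,-265,0', '446,-270,-1', '436,-267,1']
172 ['438,-176,38', '428,-174,41', '423,-176,42', '418,-179,41', '410,-182,41']
174 ['449,-209,13', '441,-214,12', '437,-220,10', '416,-176,36', '408,-178,37']
176 ['445,-196,13', '436,-198,14', '432,-205,12', '426,-206,12', '418,-212,11']
190 ['469,-136,15', '470,-152,10', '469,-160,13', '470,-171,13', '419,-113,450']
193 ['461,-137,12', '461,-151,11', '461,-160,14', '461,-171,13', '411,-108,476']
196 ['452,-137,14', '452,-151,14', '452,-159,16', '410,-108,434', '403,-104,501']
199 ['431,-120,148', '431,-133,145', '432,-143,134', '402,-104,461', '396,-101,523']
202 ['435,-137,11', '423,-133,152', '422,-139,162', '394,-99,490', '389,-97,548']
205 ['426,-137,14', '415,-133,148', '392,-98,449', '387,-96,512', '383,-95,558']
208 ['417,-137,12', '417,-151,12', '385,-95,475', '380,-92,537', '378,-94,564']
211 ['409,-137,10', '381,-93,451', '378,-91,501', '374,-89,558', '374,-93,571']
214 ['400,-137,11', '374,-89,479', '371,-88,526', '369,-87,574', '369,-93,573']
217 ['391,-137,14', '368,-85,505', '366,-85,546', '364,-86,581', '364,-92,578']
```

```bash
python3 - <<'E'
import numpy as np,cv2
c=dict(np.load("side3.npz"))
for X in ([431,-176,90],[431,-176,126],[428.5,-181.4,21.3],[428.5,-181.4,57]):
    p=c["R"]@X+c["t"]; x,y=p[:2]/p[2]; s=1+c["k1"]*(x*x+y*y); print(X,c["fx"]*x*s+c["cx"],c["fy"]*y*s+c["cy"])
im=cv2.imread("pics/side2.png")[80:180,240:340]; a=cv2.resize(im,(500,500),interpolation=cv2.INTER_CUBIC)
im=c["pixels"][100:200,240:340,::-1]; b=cv2.resize(im,(500,500)[:2],interpolation=cv2.INTER_CUBIC)
cv2.imwrite("pics/c4.png",cv2.resize(cv2.hconcat([a,b]),(800,400)))
E
```

```text
[431, -176, 90] 289.1025438946127 156.6294014436977
[431, -176, 126] 289.5827765429427 144.96079774418723
[428.5, -181.4, 21.3] 289.6309707781834 177.1227828197151
[428.5, -181.4, 57] 290.10347165115166 166.33501162783085
```

View pics/c4.png

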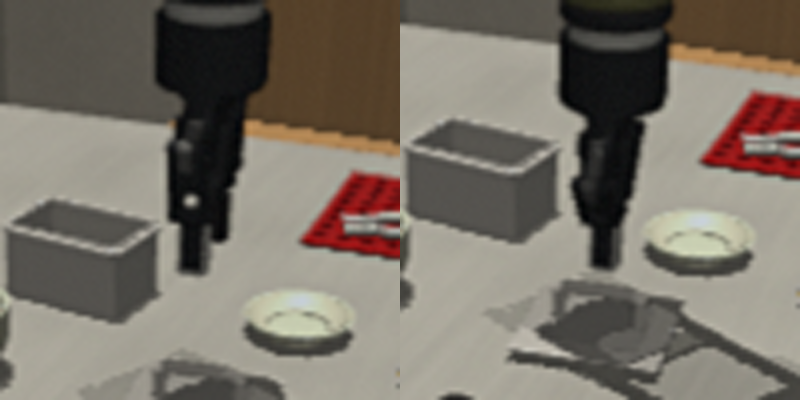

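```bash
python3 - <<'E'
import numpy as np,cv2
from h import *
c=dict(np.load("side3.npz"));W=cloud(c)
for r in range(150,171):
    m=(np.hypot(W[r,:,0]-425,W[r,:,1]+178)<50)&(W[r,:,2]>25)
    cc=np.where(m)[0]
    if len(cc): q=W[r,cc]; print(r,cc.min(),cc.max(),"x %.0f..%.0f y %.0f..%.0f z %.0f..%.0f"%(*sorted((q[0,0],q[-1,0])),q[:,1].min(),q[:,1].max(),q[:,2].min(),q[:,2].max()), c["pixels"][r,290])
E
```

```text
150 284 297 x 415..432 y -196..-131 z 105..132 [10 10 11]
151 284 297 x 414..433 y -194..-131 z 103..130 [14 15 14]
152 284 297 x 413..433 y -193..-136 z 100..124 [12 12 14]
153 285 296 x 414..432 y -186..-139 z 100..120 [13 14 15]
154 285 295 x 413..433 y -174..-142 z 102..114 [18 18 20]
155 285 295 x 413..435 y -172..-146 z 100..112 [17 18 19]
156 288 295 x 414..432 y -176..-148 z 94..108 [12 15 13]
157 288 295 x 415..434 y -180..-167 z 89..94 [14 15 17]
158 288 295 x 414..433 y -180..-165 z 87..91 [15 16 16]
159 288 295 x 415..432 y -182..-168 z 83..88 [12 11 14]
160 288 295 x 415..431 y -181..-166 z 80..85 [14 15 18]
161 288 295 x 415..431 y -182..-167 z 77..81 [18 18 19]
162 288 295 x 415..432 y -183..-167 z 73..79 [14 17 17]
163 288 295 x 415..432 y -185..-167 z 69..76 [13 15 17]
164 287 295 x 415..437 y -184..-170 z 65..71 [11 12 14]
165 287 295 x 415..436 y -184..-169 z 62..69 [11 11 13]
166 288 294 x 415..433 y -178..-169 z 60..65 [33 33 33]
167 289 294 x 415..430 y -179..-174 z 56..60 [94 93 87]
170 281 287 x 438..453 y -182..-172 z 43..45 [129 126 116]
```

The side picture shows the closed fingertips at about (291,167) and the handle top at (290,172). The depth map puts the tips near z = 60, although the reported TCP is 21. The real tip is therefore about 37 mm above the reported TCP in z, while x and y agree. I'll reopen, go down part way and check again.

play_rows(targets=[{"tx": 0,"ty": 0,"tz": 0,"wx": 0,"wy": 0,"wz": 0},{"tx": 0,"ty": 0,"tz": 0,"wx": 0,"wy": 0,"wz": 0},{"tx": 0,"ty": -1,"tz": 0,"wx": 0,"wy": 0,"wz": 0},{"tx": 0,"ty": -1,"tz": 10,"wx": 0,"wy": 0,"wz": 0},{"tx": 0,"ty": 0,"tz": 10,"wx": 0,"wy": 0,"wz": 0}], claw=55)

```text
clock: 3.35
tcp_pos: [428.2, -179.3, 0.4]
eef_rot: [180.0, -0.0, 5.4]
contact_force: [0.7, -0.7, 1.0]
opening: 55.0
```

```bash
cat > look.py <<'E'
import sys,cv2,numpy as np
from station import *
# look.py name cam u v half
n,cam,u,v,h=sys.argv[1],sys.argv[2],*map(int,sys.argv[3:6])
c=read_camera(cam); np.savez(n+".npz",**c)
im=c["pixels"][max(v-h,0):v+h,max(u-h,0):u+h,::-1]
cv2.imwrite(f"pics/{n}.png",cv2.resize(im,(600,600),interpolation=cv2.INTER_CUBIC))
s=read_state();print(np.round(s["tcp_pos"],1),np.round(s["eef_rot"],1),round(s["opening"],1),np.round(s["contact_force"],1),round(s["clock"],2))
E
python3 look.py s5 side 290 160 40
```

```text
[ 426.9 -178.7   -1.2] [-1.799e+02  1.000e-01  5.400e+00] 54.7 [0.4 0.6 0. ] 3.4
```

View pics/s5.png

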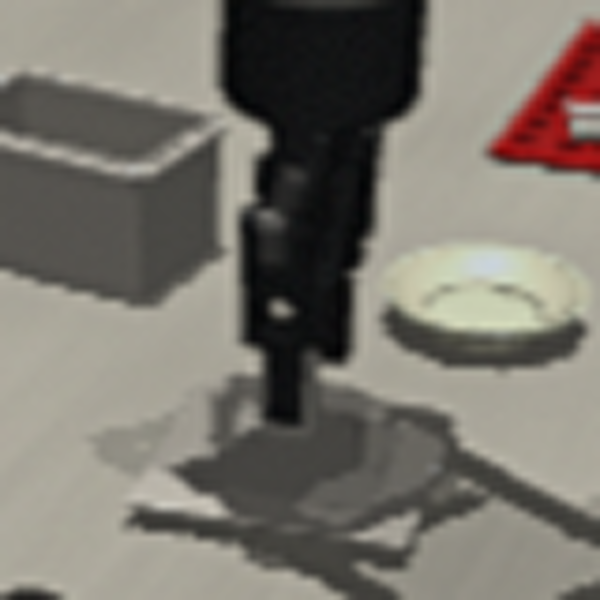

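```bash
cat > tip.py <<'E'
import sys,numpy as np
from h import *
c=dict(np.load(sys.argv[1]+".npz"));W=cloud(c);u0,u1,v0,v1=map(int,sys.argv[2:6])
dark=c["pixels"].max(-1)<60
for r in range(v0,v1):
    cc=[q for q in range(u0,u1) if dark[r,q]]
    if cc: q=W[r,cc]; print(r,cc[0],cc[-1],"x %.0f..%.0f y %.0f..%.0f z %.0f..%.0f"%(q[:,0].min(),q[:,0].max(),q[:,1].min(),q[:,1].max(),q[:,2].min(),q[:,2].max()))
E
python3 tip.py s5 283 293 166 179
```

```text
166 285 292 x 408..424 y -143..-122 z 80..89
167 285 292 x 412..433 y -148..-137 z 70..78
168 286 290 x 416..427 y -149..-139 z 68..73
169 286 290 x 415..427 y -146..-137 z 66..72
170 285 290 x 415..431 y -145..-139 z 62..67
171 285 290 x 415..432 y -146..-137 z 58..65
172 285 290 x 415..432 y -147..-139 z 54..61
173 285 289 x 417..431 y -145..-139 z 53..58
174 285 290 x 415..431 y -146..-140 z 49..54
175 285 290 x 415..431 y -146..-138 z 46..52
176 286 289 x 419..428 y -145..-139 z 44..47
```

play_rows(targets=[{"tx": 0,"ty": 0,"tz": 10,"wx": 0,"wy": 0,"wz": 0},{"tx": 0,"ty": 0,"tz": 7,"wx": 0,"wy": 0,"wz": 0},{"tx": 0,"ty": 0,"tz": 2,"wx": 0,"wy": 0,"wz": 0},{"tx": 0,"ty": 0,"tz": 0,"wx": 0,"wy": 0,"wz": 0}])

```text
clock: 3.8
tcp_pos: [427.7, -179.2, -18.7]
eef_rot: [-180.0, 0.1, 5.3]
contact_force: [-0.1, 0.1, -0.1]
opening: 54.5
```

play_rows(targets=[{"tx": 0,"ty": 0,"tz": 0,"wx": 0,"wy": 0,"wz": 0},{"tx": 0,"ty": 0,"tz": 0,"wx": 0,"wy": 0,"wz": 0},{"tx": 0,"ty": 0,"tz": 0,"wx": 0,"wy": 0,"wz": 0},{"tx": 0,"ty": 0,"tz": 0,"wx": 0,"wy": 0,"wz": 0},{"tx": 0,"ty": 0,"tz": 0,"wx": 0,"wy": 0,"wz": 0}], claw=0)

```text
clock: 4.3
tcp_pos: [428.3, -179.5, -17.7]
eef_rot: [180.0, -0.0, 5.3]
contact_force: [0.1, 1.1, 4.7]
opening: 7.9
```

```bash
python3 look.py s6 side 290 160 40; python3 tip.py s6 280 300 166 190
```

```text
[ 428.4 -179.5  -17.7] [180.   -0.    5.3] 7.9 [-0.4  1.1  5.1] 4.35
166 284 294 x 409..431 y -167..-133 z 68..84
167 284 294 x 410..431 y -167..-136 z 65..79
168 284 294 x 410..434 y -168..-141 z 61..75
169 284 294 x 410..434 y -168..-143 z 58..69
170 287 293 x 410..434 y -172..-143 z 49..67
171 287 291 x 419..433 y -168..-162 z 47..53
172 287 291 x 419..434 y -172..-162 z 42..49
173 287 291 x 420..432 y -167..-164 z 42..45
174 287 291 x 420..431 y -166..-163 z 40..42
175 287 294 x 414..431 y -178..-160 z 33..40
176 287 294 x 418..431 y -190..-163 z 23..35
177 287 294 x 417..431 y -187..-162 z 21..32
178 287 291 x 418..432 y -167..-162 z 25..30
179 287 291 x 418..432 y -170..-164 z 20..26
```

View pics/s6.png

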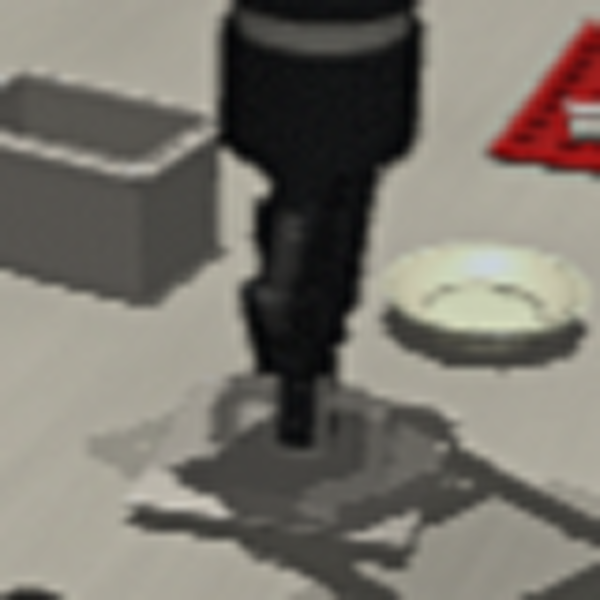

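The fingers straddle the rod, with the tip at about (290,179) and z≈21, and the opening is 7.9, so something is held. I'll lift slowly.

play_rows(targets=[{"tx": 0,"ty": 0,"tz": -3,"wx": 0,"wy": 0,"wz": 0},{"tx": 0,"ty": 0,"tz": -5,"wx": 0,"wy": 0,"wz": 0},{"tx": 0,"ty": 0,"tz": -5,"wx": 0,"wy": 0,"wz": 0},{"tx": 0,"ty": 0,"tz": -3,"wx": 0,"wy": 0,"wz": 0},{"tx": 0,"ty": 0,"tz": 0,"wx": 0,"wy": 0,"wz": 0}])

```text
clock: 4.85
tcp_pos: [428.5, -179.6, -1.6]
eef_rot: [180.0, -0.1, 5.3]
contact_force: [-0.8, 0.1, -1.9]
opening: 8.0
```

```bash
python3 look.py s7 side 290 160 40; python3 tip.py s7 280 300 166 190
```

```text
[ 428.3 -179.5   -1.8] [180.   -0.    5.3] 8.5 [-0.3  1.1 -1.8] 4.9
166 287 294 x 414..434 y -174..-161 z 62..68
167 287 291 x 421..434 y -170..-159 z 59..66
168 287 291 x 420..434 y -170..-163 z 56..62
169 287 291 x 421..435 y -173..-161 z 51..59
170 287 294 x 414..434 y -174..-162 z 49..55
171 287 295 x 415..433 y -192..-161 z 39..53
172 287 294 x 415..431 y -177..-161 z 43..49
173 287 291 x 419..431 y -165..-162 z 44..46
174 287 291 x 419..433 y -169..-163 z 37..42
```

View pics/s7.png

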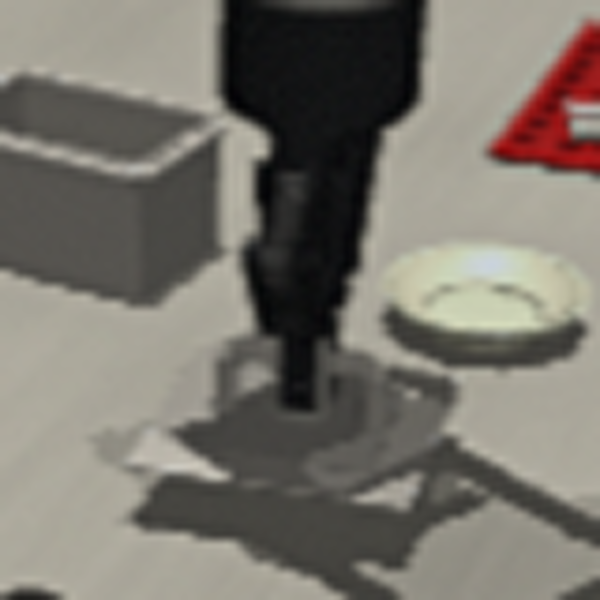

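The square lid is up and level: its plate at about (290,180) now casts a shadow below. Fz ≈ -1.9 N matches the lid's weight. Seated, the reported z should be about -17.7+56 = 38.3.

play_rows(targets=[{"tx": 0,"ty": 0,"tz": -10,"wx": 0,"wy": 0,"wz": 0},{"tx": 0,"ty": 0,"tz": -20,"wx": 0,"wy": 0,"wz": 0},{"tx": 2,"ty": -5,"tz": -25,"wx": 0,"wy": 0,"wz": 0},{"tx": 4,"ty": -10,"tz": -20,"wx": 0,"wy": 0,"wz": 0},{"tx": 7,"ty": -20,"tz": -10,"wx": 0,"wy": 0,"wz": 0}])

```text
clock: 5.4
tcp_pos: [439.1, -144.3, 85.2]
eef_rot: [179.9, -0.2, 5.3]
contact_force: [1.0, 0.8, -2.0]
opening: 8.0
```

```bash
python3 plan.py 594.5 331 85 15.5 20
```

```text
now [ 439.1 -144.3   85.2] [179.88  -0.18   5.25] open 8.0 F [ 1.   0.8 -2. ] t 5.4
--
{"tx": 3.8, "ty": -8.9, "wz": -0.2}
{"tx": 7.8, "ty": -17.7, "wz": -0.4}
{"tx": 11.2, "ty": -25.3, "wz": -0.6}
{"tx": 11.5, "ty": -25.1, "wz": -0.5}
{"tx": 11.7, "ty": -25.0, "wz": -0.6}
--
{"tx": 11.9, "ty": -24.9, "tz": 0.1, "wz": -0.6}
{"tx": 12.3, "ty": -24.8, "wz": -0.5}
{"tx": 12.4, "ty": -24.7, "wz": -0.6}
{"tx": 12.7, "ty": -24.5, "wz": -0.6}
{"tx": 12.9, "ty": -24.4, "wz": -0.5}
--
{"tx": 13.2, "ty": -24.3, "wz": -0.6}
{"tx": 13.4, "ty": -24.2, "wz": -0.6}
{"tx": 13.7, "ty": -24.0, "wz": -0.5}
{"tx": 13.9, "ty": -23.9, "wz": -0.6}
{"tx": 14.1, "ty": -23.7, "tz": 0.1, "wz": -0.6}
--
{"tx": 14.4, "ty": -23.6, "wz": -0.5}
{"tx": 14.6, "ty": -23.5, "wz": -0.6}
{"tx": 14.8, "ty": -23.3, "wz": -0.6}
{"tx": 10.5, "ty": -16.2, "wz": -0.4}
{"tx": 5.4, "ty": -8.0, "wz": -0.1}
```

play_rows(targets=[{"tx": 8,"ty": -20,"tz": 0,"wx": 0,"wy": 0,"wz": -0.4},{"tx": 11,"ty": -25,"tz": 0,"wx": 0,"wy": 0,"wz": -0.6},{"tx": 11,"ty": -25,"tz": 0,"wx": 0,"wy": 0,"wz": -0.6},{"tx": 12,"ty": -25,"tz": 0,"wx": 0,"wy": 0,"wz": -0.6},{"tx": 12,"ty": -25,"tz": 0,"wx": 0,"wy": 0,"wz": -0.6}])

```text
clock: 5.9
tcp_pos: [478.0, -16.9, 83.4]
eef_rot: [180.0, -0.0, 8.2]
contact_force: [1.0, -0.6, -1.4]
opening: 7.9
```

play_rows(targets=[{"tx": 12,"ty": -25,"tz": 0,"wx": 0,"wy": 0,"wz": -0.6},{"tx": 12,"ty": -25,"tz": 0,"wx": 0,"wy": 0,"wz": -0.6},{"tx": 13,"ty": -25,"tz": 0,"wx": 0,"wy": 0,"wz": -0.6},{"tx": 13,"ty": -24,"tz": 0,"wx": 0,"wy": 0,"wz": -0.6},{"tx": 13,"ty": -24,"tz": 0,"wx": 0,"wy": 0,"wz": -0.6}])

```text
clock: 6.4
tcp_pos: [520.2, 114.8, 83.3]
eef_rot: [180.0, 0.0, 11.2]
contact_force: [1.3, -0.6, -1.3]
opening: 7.4
```

play_rows(targets=[{"tx": 13,"ty": -24,"tz": 0,"wx": 0,"wy": 0,"wz": -0.6},{"tx": 13,"ty": -24,"tz": 0,"wx": 0,"wy": 0,"wz": -0.6},{"tx": 14,"ty": -24,"tz": 0,"wx": 0,"wy": 0,"wz": -0.6},{"tx": 14,"ty": -24,"tz": 0,"wx": 0,"wy": 0,"wz": -0.6},{"tx": 14,"ty": -24,"tz": 0,"wx": 0,"wy": 0,"wz": -0.6}])

```text
clock: 6.9
tcp_pos: [560.8, 246.5, 83.2]
eef_rot: [180.0, 0.0, 14.2]
contact_force: [0.8, 0.9, -2.2]
opening: 8.1
```

```bash
python3 plan.py 594.5 331 85 15.5 5
```

```text
now [560.8 246.5  83.2] [1.7999e+02 3.0000e-02 1.4180e+01] open 8.1 F [ 0.8  0.9 -2.2] t 6.9
--
{"tx": 6.7, "ty": -9.2, "tz": -0.2, "wz": -0.2}
{"tx": 13.4, "ty": -18.4, "tz": -0.5, "wz": -0.3}
{"tx": 13.5, "ty": -18.3, "tz": -0.4, "wz": -0.3}
{"tx": 13.6, "ty": -18.3, "tz": -0.5, "wz": -0.4}
{"tx": 6.8, "ty": -9.0, "tz": -0.2, "wz": -0.1}
```

play_rows(targets=[{"tx": 14,"ty": -20,"tz": 0,"wx": 0,"wy": 0,"wz": -0.4},{"tx": 14,"ty": -19,"tz": 0,"wx": 0,"wy": 0,"wz": -0.4},{"tx": 13,"ty": -17,"tz": 0,"wx": 0,"wy": 0,"wz": -0.3},{"tx": 9,"ty": -12,"tz": 0,"wx": 0,"wy": 0,"wz": -0.2},{"tx": 4,"ty": -5,"tz": 0,"wx": 0,"wy": 0,"wz": 0}])

```text
clock: 7.4
tcp_pos: [594.9, 331.0, 83.0]
eef_rot: [-180.0, -0.0, 15.5]
contact_force: [-0.8, -0.5, -2.4]
opening: 8.1
```

```bash
python3 look.py s8 side 130 240 70;python3 look.py t8 top 140 150 60; python3 plan.py 594.5 331 41 15.5 5
```

```text
[595.1 331.2  82.9] [-180.    -0.    15.5] 8.0 [ 0.6  1.5 -1.8] 7.45
[594.6 330.1  82.8] [180.    0.   15.5] 7.6 [-0.1 -0.3 -2. ] 7.5
now [594.6 330.1  82.8] [1.7999e+02 2.0000e-02 1.5480e+01] open 7.6 F [-0.1 -0.3 -2. ] t 7.5
--
{"ty": -0.1, "tz": 5.2}
{"ty": -0.2, "tz": 10.5}
{"tx": 0.1, "ty": -0.3, "tz": 10.4}
{"ty": -0.2, "tz": 10.5}
{"ty": -0.1, "tz": 5.2}
```

View pics/s8.png

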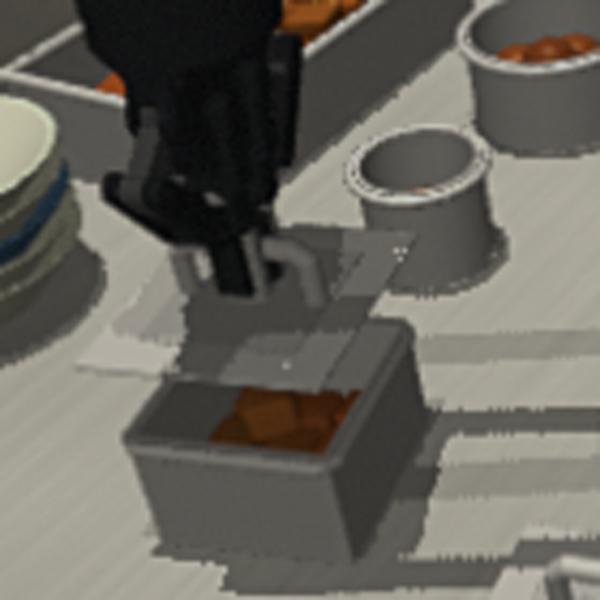

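View pics/t8.png

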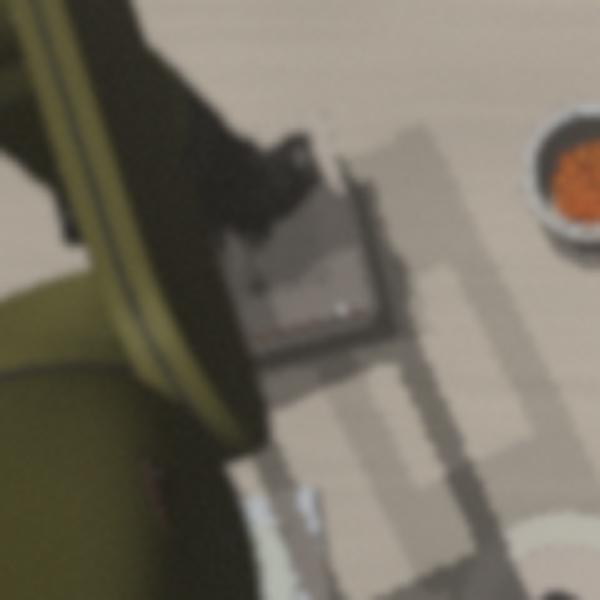

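```bash
cat > fit.py <<'E'
import sys,numpy as np
from h import *
# fit.py npz x y rad zlo zhi [minarearect]
n=sys.argv[1];x,y,rad,lo,hi=map(float,sys.argv[2:7])
W=cloud(dict(np.load(n+".npz"))).reshape(-1,3)
m=(np.hypot(W[:,0]-x,W[:,1]-y)<rad)&(W[:,2]>lo)&(W[:,2]<hi);q=W[m]
r=cv2.minAreaRect(q[:,:2].astype(np.float32));print(n,m.sum(),np.round(r[0],1),np.round(r[1],1),round(r[2],1),"z",np.round(np.percentile(q[:,2],[5,50,95]),1))
A=np.c_[q[:,:2]-q[:,:2].mean(0),np.ones(len(q))];s=np.linalg.lstsq(A,q[:,2],rcond=None)[0];print(" slope",np.round(s,3))
E
for z in "100 107" "107 116" "50 75"; do python3 fit.py s8 595 332 90 $z; done; python3 fit.py t8 595 332 80 104 116
```

```text
s8 1645 [595.9 331.1] [111.1 112.8] 15.5 z [110.5 112.  113.5]
 slope [ 0.0000e+00 -6.0000e-03  1.1202e+02]
s8 742 [595.2 333.5] [104.8 104.3] 15.7 z [50.8 63.2 66.1]
 slope [-3.4000e-02  2.2000e-02  6.0747e+01]
t8 568 [600.8 311.7] [109.5  73.7] 15.5 z [110.4 113.2 115.4]
 slope [4.00000e-03 4.00000e-03 1.13108e+02]Traceback (most recent call last):
  File "fit.py", line 7, in <module>
    r=cv2.minAreaRect(q[:,:2].astype(np.float32));print(n,m.sum(),np.round(r[0],1),np.round(r[1],1),round(r[2],1),"z",np.round(np.percentile(q[:,2],[5,50,95]),1))
                                                                                                                               ~~~~~~~~~~~~~^^^^^^^^^^^^^^^^^^
    return _quantile_unchecked(
        a, q, axis, out, overwrite_input, method, keepdims, weights)
    return _ureduce(a,
                    func=_quantile_ureduce_func,
    ...<5 lines>...
                    overwrite_input=overwrite_input,
                    method=method)
    r = func(a, **kwargs)
    result = _quantile(arr,
                       quantiles=q,
    ...<2 lines>...
                       out=out,
                       weights=wgt)
    slices_having_nans = np.isnan(arr[-1, ...])
                                  ~~~^^^^^^^^^
IndexError: index -1 is out of bounds for axis 0 with size 0
```

The side view shows the lid level above the pan, centred (595.9,331.1) against the pan's (595.2,333.5), both at yaw 15.5. The dished part is over the mouth at about (250,390) in the crop. Lowering by 44.6.

play_rows(targets=[{"tx": 0,"ty": -1,"tz": 8,"wx": 0,"wy": 0,"wz": 0},{"tx": 0,"ty": -1,"tz": 12,"wx": 0,"wy": 0,"wz": 0},{"tx": 0,"ty": 0,"tz": 10,"wx": 0,"wy": 0,"wz": 0},{"tx": 0,"ty": 0,"tz": 6,"wx": 0,"wy": 0,"wz": 0},{"tx": 0,"ty": 0,"tz": 4,"wx": 0,"wy": 0,"wz": 0}])

```text
clock: 8.0
tcp_pos: [593.4, 331.0, 41.5]
eef_rot: [180.0, 0.1, 15.4]
contact_force: [-0.4, -0.3, -1.5]
opening: 8.1
```

play_rows(targets=[{"tx": 0,"ty": 0,"tz": 2,"wx": 0,"wy": 0,"wz": 0},{"tx": 0,"ty": 0,"tz": 1,"wx": 0,"wy": 0,"wz": 0},{"tx": 0,"ty": 0,"tz": 1,"wx": 0,"wy": 0,"wz": 0},{"tx": 0,"ty": 0,"tz": 0,"wx": 0,"wy": 0,"wz": 0},{"tx": 0,"ty": 0,"tz": 0,"wx": 0,"wy": 0,"wz": 0}])

```text
clock: 8.5
tcp_pos: [594.3, 331.8, 39.2]
eef_rot: [-180.0, -0.0, 15.4]
contact_force: [-0.5, 0.1, -1.7]
opening: 8.2
```

play_rows(targets=[{"tx": 0,"ty": 0,"tz": 0.5,"wx": 0,"wy": 0,"wz": 0},{"tx": 0,"ty": 0,"tz": 0.5,"wx": 0,"wy": 0,"wz": 0},{"tx": 0,"ty": 0,"tz": 0,"wx": 0,"wy": 0,"wz": 0},{"tx": 0,"ty": 0,"tz": 0,"wx": 0,"wy": 0,"wz": 0}])

```text
clock: 8.9
tcp_pos: [594.3, 331.8, 38.4]
eef_rot: [-180.0, -0.0, 15.5]
contact_force: [-1.4, 1.3, 1.6]
opening: 7.7
```

```bash
python3 look.py s9 side 130 240 70; python3 fit.py s9 595 332 90 62 75
```

```text
[594.3 331.8  38.4] [-180.    -0.    15.4] 8.1 [-1.8  0.4  2.9] 8.95
s9 1675 [595.2 332.1] [112.1 111.1] 15.3 z [65.8 67.6 69.4]
 slope [ 8.0000e-03 -2.0000e-03  6.7575e+01]
```

View pics/s9.png

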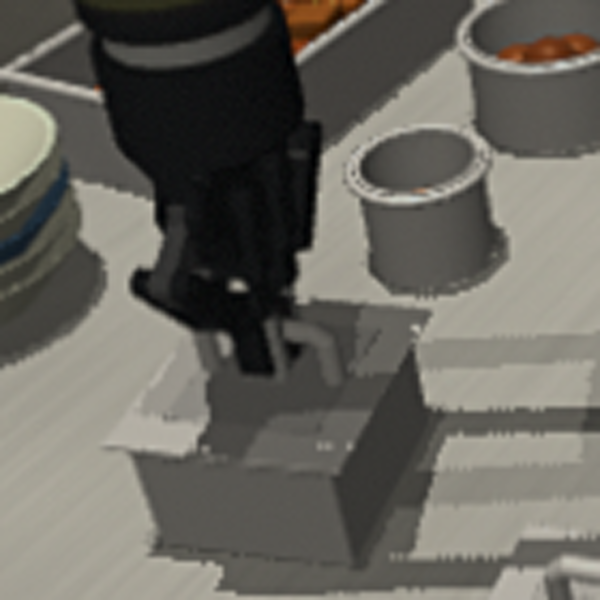

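Seated: the plate is level at z≈67.5, as expected, and the force has changed sign. Releasing and rising.

play_rows(targets=[{"tx": 0,"ty": 0,"tz": 0,"wx": 0,"wy": 0,"wz": 0},{"tx": 0,"ty": 0,"tz": 0,"wx": 0,"wy": 0,"wz": 0},{"tx": 0,"ty": 0,"tz": 0,"wx": 0,"wy": 0,"wz": 0},{"tx": 0,"ty": 0,"tz": -5,"wx": 0,"wy": 0,"wz": 0},{"tx": 0,"ty": 0,"tz": -10,"wx": 0,"wy": 0,"wz": 0}], claw=50)

```text
clock: 9.45
tcp_pos: [593.4, 331.3, 52.4]
eef_rot: [180.0, 0.1, 15.4]
contact_force: [-0.5, -0.4, 0.6]
opening: 50.0
```

play_rows(targets=[{"tx": 0,"ty": 0,"tz": -25,"wx": 0,"wy": 0,"wz": 0},{"tx": -10,"ty": 0,"tz": -20,"wx": 0,"wy": 0,"wz": 0.5},{"tx": -20,"ty": 2,"tz": 0,"wx": 0,"wy": 0,"wz": 0.5},{"tx": -30,"ty": 5,"tz": 0,"wx": 0,"wy": 0,"wz": 1},{"tx": -30,"ty": 5,"tz": 0,"wx": 0,"wy": 0,"wz": 1}])

```text
clock: 9.95
tcp_pos: [509.8, 297.8, 99.2]
eef_rot: [-180.0, -0.1, 12.4]
contact_force: [-0.2, 0.3, 0.5]
opening: 49.7
```

```bash
python3 plan.py 402.5 349 50 11.5 5;  python3 look.py s10 side 170 270 80; python3 fit.py s10 595 332 90 62 75;python3 fit.py s10 403 349.5 80 30 48; python3 fit.py s10 403 349.5 80 8 17
```

```text
now [509.8 297.8  99.2] [-1.7997e+02 -1.2000e-01  1.2400e+01] open 49.7 F [-0.2  0.3  0.5] t 9.95
--
{"tx": -11.7, "ty": -9.1, "tz": 6.1, "wz": 0.1}
{"tx": -23.5, "ty": -18.3, "tz": 12.3, "wz": 0.2}
{"tx": -23.6, "ty": -18.1, "tz": 12.3, "wz": 0.3}
{"tx": -23.6, "ty": -18.0, "tz": 12.3, "wz": 0.2}
{"tx": -11.9, "ty": -9.0, "tz": 6.2, "wz": 0.1}
[502.5 294.7  98.3] [179.9   0.4  12.4] 49.9 [-6.1 -2.2 -0.2] 10.0
s10 1894 [595.1 331.7] [110.9 112. ] 15.0 z [65.8 67.6 69.3]
 slope [5.0000e-03 1.0000e-03 6.7549e+01]
s10 231 [402.2 351.1] [69.6  9.5] 12.3 z [32.7 40.7 43.8]
 slope [ 0.143 -0.585 39.713]
s10 2427 [403. 350.] [127.5  90.3] 11.3 z [ 9.9 11.9 13.9]
 slope [-2.0000e-03  1.3000e-02  1.1883e+01]
```

View pics/s10.png

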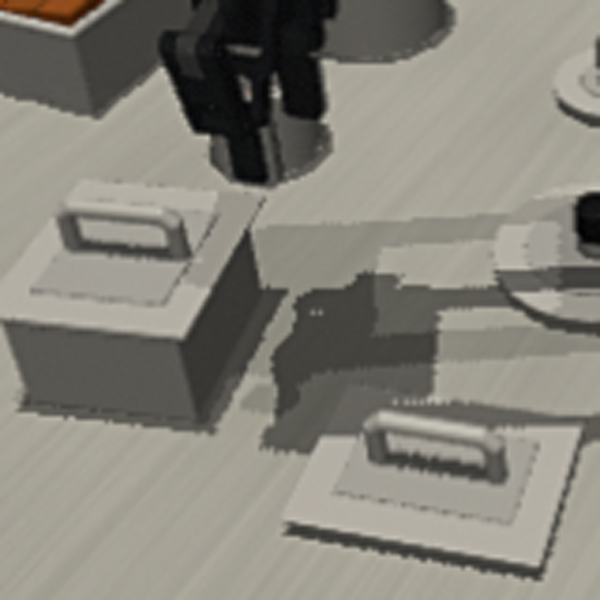

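The square lid sits flat at crop (125,240), and the oblong lid lies at crop (430,480), centre (403,350).

```bash
python3 plan.py 402 349.7 40 11.5 5
```

```text
now [502.5 294.7  98.3] [179.91   0.41  12.38] open 49.9 F [-6.1 -2.2 -0.2] t 10.0
--
{"tx": -10.8, "ty": -9.4, "tz": 7.3, "wz": 0.1}
{"tx": -21.6, "ty": -18.8, "tz": 14.6, "wz": 0.2}
{"tx": -21.7, "ty": -18.7, "tz": 14.5, "wz": 0.3}
{"tx": -21.8, "ty": -18.6, "tz": 14.6, "wz": 0.2}
{"tx": -10.9, "ty": -9.3, "tz": 7.3, "wz": 0.1}
```

play_rows(targets=[{"tx": -20,"ty": -15,"tz": 8,"wx": 0,"wy": 0,"wz": 0.2},{"tx": -22,"ty": -19,"tz": 15,"wx": 0,"wy": 0,"wz": 0.2},{"tx": -22,"ty": -19,"tz": 15,"wx": 0,"wy": 0,"wz": 0.2},{"tx": -15,"ty": -14,"tz": 15,"wx": 0,"wy": 0,"wz": 0.2},{"tx": -6,"ty": -6,"tz": 6,"wx": 0,"wy": 0,"wz": 0}])

```text
clock: 10.5
tcp_pos: [409.3, 351.6, 38.5]
eef_rot: [180.0, 0.1, 11.7]
contact_force: [0.5, -1.3, -0.1]
opening: 49.9
```

```bash
python3 look.py s11 side 200 280 80;python3 plan.py 402 349.7 -18.3 11.5 5
```

```text
[408.9 351.7  38.1] [180.    0.2  11.7] 50.1 [-0.9  0.1  0.7] 10.55
now [408.9 351.7  38.1] [1.7997e+02 1.5000e-01 1.1750e+01] open 50.1 F [-0.9  0.1  0.7] t 10.55
--
{"tx": -0.9, "ty": 0.1, "tz": 7.0}
{"tx": -1.8, "ty": 0.1, "tz": 14.1, "wz": 0.1}
{"tx": -1.8, "ty": 0.2, "tz": 14.1, "wz": 0.1}
{"tx": -1.8, "ty": 0.1, "tz": 14.1}
{"tx": -0.9, "ty": 0.1, "tz": 7.1}
```

View pics/s11.png

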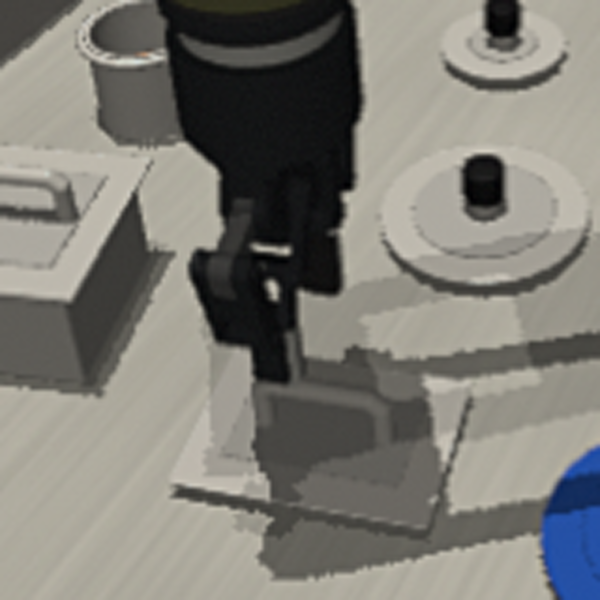

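The fingers stand just above the oblong lid's handle, slightly to the far-x side (near fingertip at crop (270,375)). Correcting while descending.

play_rows(targets=[{"tx": -4,"ty": 0.5,"tz": 6,"wx": 0,"wy": 0,"wz": 0.2},{"tx": -3,"ty": 0,"tz": 14,"wx": 0,"wy": 0,"wz": 0},{"tx": 0,"ty": 0,"tz": 18,"wx": 0,"wy": 0,"wz": 0},{"tx": 0,"ty": 0,"tz": 13,"wx": 0,"wy": 0,"wz": 0},{"tx": 0,"ty": 0,"tz": 5,"wx": 0,"wy": 0,"wz": 0}])

```text
clock: 11.05
tcp_pos: [405.7, 348.9, -17.7]
eef_rot: [180.0, 0.0, 11.4]
contact_force: [-0.1, 0.3, 0.1]
opening: 50.2
```

play_rows(targets=[{"tx": 0,"ty": 0,"tz": 0,"wx": 0,"wy": 0,"wz": 0},{"tx": 0,"ty": 0,"tz": 0,"wx": 0,"wy": 0,"wz": 0},{"tx": 0,"ty": 0,"tz": 0,"wx": 0,"wy": 0,"wz": 0},{"tx": 0,"ty": 0,"tz": 0,"wx": 0,"wy": 0,"wz": 0},{"tx": 0,"ty": 0,"tz": 0,"wx": 0,"wy": 0,"wz": 0}], claw=0)

```text
clock: 11.55
tcp_pos: [405.6, 350.0, -16.4]
eef_rot: [-180.0, -0.1, 11.5]
contact_force: [-0.1, -0.1, 1.0]
opening: 7.7
```

play_rows(targets=[{"tx": 0,"ty": 0,"tz": -2,"wx": 0,"wy": 0,"wz": 0},{"tx": 0,"ty": 0,"tz": -5,"wx": 0,"wy": 0,"wz": 0},{"tx": 0,"ty": 0,"tz": -8,"wx": 0,"wy": 0,"wz": 0},{"tx": 0,"ty": 0,"tz": -5,"wx": 0,"wy": 0,"wz": 0},{"tx": 0,"ty": 0,"tz": 0,"wx": 0,"wy": 0,"wz": 0}])

```text
clock: 12.05
tcp_pos: [405.3, 349.9, 4.0]
eef_rot: [-180.0, -0.1, 11.5]
contact_force: [0.6, 0.7, -1.2]
opening: 7.9
```

```bash
python3 look.py s12 side 200 280 80;python3 fit.py s12 403 350 90 26 35
```

```text
[405.  349.7   3.6] [-1.80e+02 -1.00e-01  1.14e+01] 7.8 [ 0.3  1.2 -1.4] 12.1
s12 2035 [402.9 349.3] [127.6  89.2] 11.4 z [30.5 32.2 34.1]
 slope [-1.0000e-03  1.9000e-02  3.2289e+01]
```

View pics/s12.png

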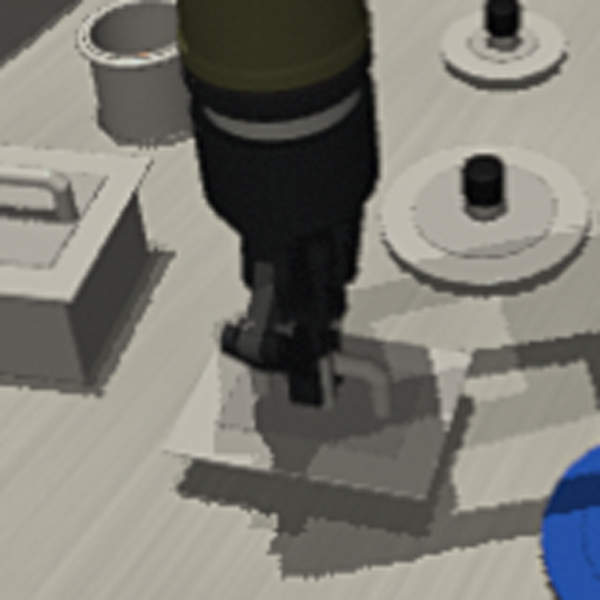

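The oblong lid is held level, centred (402.9,349.3) with the tool at (405.2,349.8). Seated, the reported z should be about 39.6. Lifting and carrying.

play_rows(targets=[{"tx": 0,"ty": 0,"tz": -10,"wx": 0,"wy": 0,"wz": 0},{"tx": 0,"ty": 0,"tz": -22,"wx": 0,"wy": 0,"wz": 0},{"tx": 0,"ty": 5,"tz": -25,"wx": 0,"wy": 0,"wz": 0.4},{"tx": 2,"ty": 12,"tz": -18,"wx": 0,"wy": 0,"wz": 0.6},{"tx": 3,"ty": 22,"tz": -8,"wx": 0,"wy": 0,"wz": 1}])

```text
clock: 12.6
tcp_pos: [418.0, 313.4, 88.3]
eef_rot: [-179.9, -0.2, 9.5]
contact_force: [0.7, 0.6, -2.3]
opening: 8.2
```

```bash
python3 plan.py 596.5 -348 86 -9.4 23
```

```text
now [418.  313.4  88.3] [-179.88   -0.21    9.51] open 8.2 F [ 0.7  0.6 -2.3] t 12.6
--
{"tx": 1.1, "ty": 11.3, "wz": 0.3}
{"tx": 2.3, "ty": 22.6, "tz": 0.1, "wz": 0.6}
{"tx": 3.7, "ty": 32.3, "tz": 0.1, "wz": 0.9}
{"tx": 4.2, "ty": 32.2, "tz": 0.1, "wz": 0.9}
{"tx": 4.7, "ty": 32.1, "tz": 0.1, "wz": 0.9}
--
{"tx": 5.2, "ty": 32.1, "tz": 0.2, "wz": 0.9}
{"tx": 5.6, "ty": 31.9, "tz": 0.1, "wz": 0.9}
{"tx": 6.2, "ty": 31.9, "tz": 0.1, "wz": 0.9}
{"tx": 6.7, "ty": 31.8, "tz": 0.1, "wz": 0.9}
{"tx": 7.2, "ty": 31.6, "tz": 0.1, "wz": 0.9}
--
{"tx": 7.7, "ty": 31.6, "tz": 0.1, "wz": 0.9}
{"tx": 8.2, "ty": 31.4, "tz": 0.1, "wz": 0.9}
{"tx": 8.6, "ty": 31.3, "tz": 0.1, "wz": 0.9}
{"tx": 9.2, "ty": 31.1, "tz": 0.1, "wz": 0.9}
{"tx": 9.7, "ty": 31.0, "tz": 0.1, "wz": 0.9}
--
{"tx": 10.1, "ty": 30.9, "tz": 0.1, "wz": 0.9}
{"tx": 10.6, "ty": 30.6, "tz": 0.2, "wz": 0.9}
{"tx": 11.1, "ty": 30.6, "tz": 0.1, "wz": 0.9}
{"tx": 11.6, "ty": 30.3, "tz": 0.1, "wz": 0.9}
{"tx": 12.0, "ty": 30.1, "tz": 0.1, "wz": 0.9}
--
{"tx": 12.6, "ty": 30.0, "tz": 0.1, "wz": 0.9}
{"tx": 9.1, "ty": 20.8, "tz": 0.1, "wz": 0.6}
{"tx": 4.6, "ty": 10.4, "wz": 0.3}
```

play_rows(targets=[{"tx": 3,"ty": 28,"tz": 0,"wx": 0,"wy": 0,"wz": 0.8},{"tx": 3,"ty": 32,"tz": 0,"wx": 0,"wy": 0,"wz": 0.9},{"tx": 4,"ty": 32,"tz": 0,"wx": 0,"wy": 0,"wz": 0.9},{"tx": 4,"ty": 32,"tz": 0,"wx": 0,"wy": 0,"wz": 0.9},{"tx": 5,"ty": 32,"tz": 0,"wx": 0,"wy": 0,"wz": 0.9}])

```text
clock: 13.1
tcp_pos: [456.4, 158.7, 86.4]
eef_rot: [180.0, 0.0, 5.0]
contact_force: [0.0, -0.1, -2.4]
opening: 7.9
```

play_rows(targets=[{"tx": 5,"ty": 32,"tz": 0,"wx": 0,"wy": 0,"wz": 0.9},{"tx": 6,"ty": 32,"tz": 0,"wx": 0,"wy": 0,"wz": 0.9},{"tx": 6,"ty": 32,"tz": 0,"wx": 0,"wy": 0,"wz": 0.9},{"tx": 7,"ty": 32,"tz": 0,"wx": 0,"wy": 0,"wz": 0.9},{"tx": 7,"ty": 32,"tz": 0,"wx": 0,"wy": 0,"wz": 0.9}])

```text
clock: 13.6
tcp_pos: [496.6, 0.6, 86.4]
eef_rot: [-180.0, -0.0, 0.5]
contact_force: [0.7, 0.2, -2.0]
opening: 8.1
```

play_rows(targets=[{"tx": 8,"ty": 32,"tz": 0,"wx": 0,"wy": 0,"wz": 0.9},{"tx": 8,"ty": 31,"tz": 0,"wx": 0,"wy": 0,"wz": 0.9},{"tx": 9,"ty": 31,"tz": 0,"wx": 0,"wy": 0,"wz": 0.9},{"tx": 9,"ty": 31,"tz": 0,"wx": 0,"wy": 0,"wz": 0.9},{"tx": 10,"ty": 31,"tz": 0,"wx": 0,"wy": 0,"wz": 0.9}])

```text
clock: 14.1
tcp_pos: [537.0, -156.3, 86.3]
eef_rot: [-180.0, 0.0, -4.0]
contact_force: [-0.0, -0.4, -1.7]
opening: 7.8
```

```bash
python3 plan.py 596.5 -348 86 -9.4 8
```

```text
now [ 537.  -156.3   86.3] [-1.7999e+02  2.0000e-02 -4.0000e+00] open 7.8 F [-0.  -0.4 -1.7] t 14.1
--
{"tx": 4.2, "ty": 10.7, "wz": 0.3}
{"tx": 8.4, "ty": 21.5, "wz": 0.6}
{"tx": 12.4, "ty": 30.4, "tz": 0.1, "wz": 0.9}
{"tx": 12.9, "ty": 30.3, "wz": 0.9}
{"tx": 13.4, "ty": 30.1, "tz": 0.1, "wz": 0.9}
--
{"tx": 13.8, "ty": 29.9, "wz": 0.9}
{"tx": 10.0, "ty": 20.7, "tz": 0.1, "wz": 0.6}
{"tx": 5.2, "ty": 10.3, "wz": 0.3}
```

play_rows(targets=[{"tx": 11,"ty": 28,"tz": 0,"wx": 0,"wy": 0,"wz": 0.8},{"tx": 12,"ty": 28,"tz": 0,"wx": 0,"wy": 0,"wz": 0.8},{"tx": 12,"ty": 28,"tz": 0,"wx": 0,"wy": 0,"wz": 0.8},{"tx": 12,"ty": 28,"tz": 0,"wx": 0,"wy": 0,"wz": 0.8},{"tx": 12,"ty": 26,"tz": 0,"wx": 0,"wy": 0,"wz": 0.8}])

```text
clock: 14.6
tcp_pos: [582.5, -299.4, 86.1]
eef_rot: [-180.0, 0.0, -8.0]
contact_force: [0.6, 0.7, -1.8]
opening: 8.3
```

play_rows(targets=[{"tx": 10,"ty": 20,"tz": 0,"wx": 0,"wy": 0,"wz": 0.7},{"tx": 7,"ty": 14,"tz": 0,"wx": 0,"wy": 0,"wz": 0.5},{"tx": 3,"ty": 7,"tz": 0,"wx": 0,"wy": 0,"wz": 0.2},{"tx": 0,"ty": 0,"tz": 0,"wx": 0,"wy": 0,"wz": 0}])

```text
clock: 15.0
tcp_pos: [596.3, -342.0, 85.7]
eef_rot: [-180.0, 0.0, -9.4]
contact_force: [0.2, 0.1, -1.6]
opening: 7.9
```

```bash
python3 look.py s13 side 262 135 45;python3 look.py t13 top 376 146 45; for f in s13 t13; do python3 fit.py $f 595 -348 90 107 120;python3 fit.py $f 595 -348 90 50 72; done
```

```text
[ 595.9 -341.    85.7] [-1.799e+02  1.000e-01 -9.400e+00] 8.1 [-0.1  0.8 -1.9] 15.05
[ 595.8 -340.4   85.7] [-1.799e+02  1.000e-01 -9.300e+00] 8.0 [-0.2  0.3 -2. ] 15.1
s13 309 [ 592.2 -342.8] [ 91.4 127.6] 80.4 z [113.4 115.  117. ]
 slope [1.00000e-03 5.00000e-03 1.15078e+02]
s13 342 [ 592.8 -344.9] [ 84.8 120.6] 80.6 z [51.1 60.8 66.6]
 slope [-1.0000e-03  4.0000e-03  5.9747e+01]
t13 422 [ 597.7 -320.4] [ 46.4 125.5] 78.7 z [112.3 115.4 118.7]
 slope [-6.00000e-03 -4.00000e-03  1.15411e+02]
t13 62 [ 596.6 -308.9] [ 18.2 111.5] 89.3 z [61.7 64.7 67.5]
 slope [-1.0000e-02 -4.4000e-02  6.4524e+01]
```

View pics/s13.png

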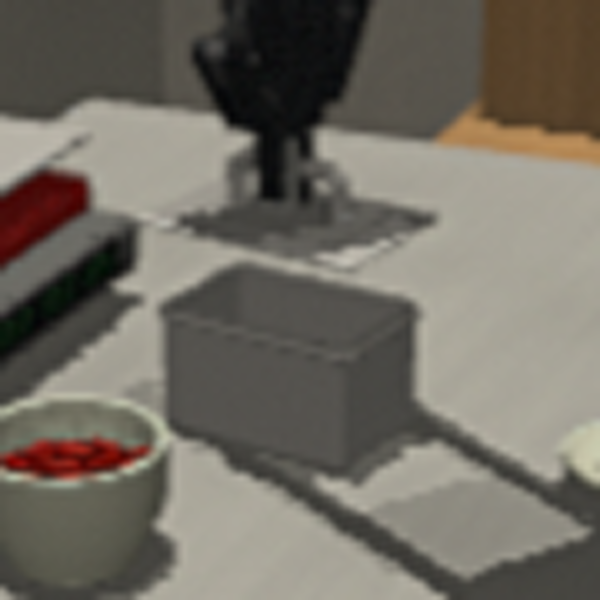

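View pics/t13.png

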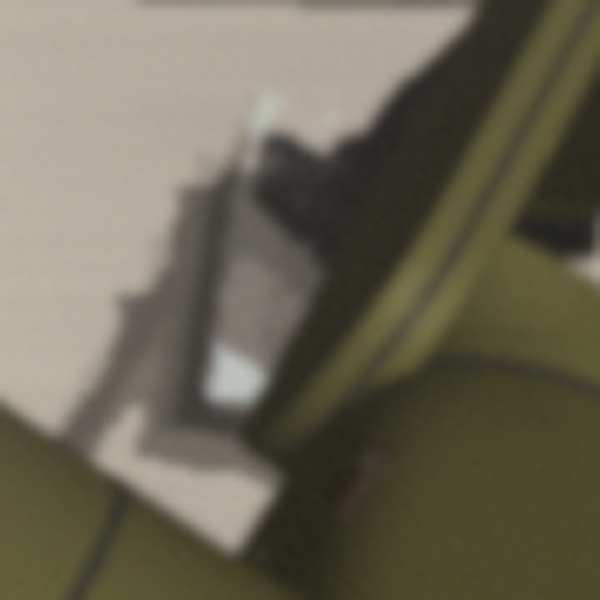

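```bash
for f in s13 side0 top0 ; do python3 fit.py $f 594 -348 80 60 72;python3 fit.py $f 594 -348 80 56 72; done
```

```text
s13 185 [ 592.8 -344.9] [ 84.8 120.6] 80.6 z [60.6 64.4 66.9]
 slope [-2.000e-03  9.000e-03  6.411e+01]
s13 233 [ 592.8 -344.9] [ 84.8 120.6] 80.6 z [56.9 63.6 66.7]
 slope [-3.0000e-03  1.0000e-02  6.2817e+01]
side0 183 [ 592.4 -347.8] [ 86.5 119.6] 80.5 z [60.9 64.6 66.6]
 slope [-1.0000e-03  1.0000e-03  6.4143e+01]
side0 246 [ 592.4 -347.8] [ 86.5 119.6] 80.5 z [56.5 63.4 66.3]
 slope [-3.0000e-03  1.5000e-02  6.2482e+01]
top0 413 [ 596.1 -347.8] [ 84.8 121.4] 80.8 z [61.8 65.4 69.2]
 slope [-5.0000e-03 -1.0000e-03  6.5481e+01]
top0 440 [ 596.1 -347.8] [ 84.8 121.4] 80.8 z [59.  65.2 69.2]
 slope [-7.0000e-03  9.0000e-03  6.5011e+01]
```

The lid hangs level above the oblong pan, yaw matched, about 5 mm too far to +y. The pan rim is at crop (290,310) and the lid at (290,230). Shifting and lowering.

play_rows(targets=[{"tx": 0.5,"ty": 2.5,"tz": 6,"wx": 0,"wy": 0,"wz": 0},{"tx": 0.5,"ty": 3,"tz": 12,"wx": 0,"wy": 0,"wz": 0},{"tx": 0,"ty": 0,"tz": 12,"wx": 0,"wy": 0,"wz": 0},{"tx": 0,"ty": 0,"tz": 7,"wx": 0,"wy": 0,"wz": 0},{"tx": 0,"ty": 0,"tz": 4,"wx": 0,"wy": 0,"wz": 0}])

```text
clock: 15.6
tcp_pos: [595.5, -346.3, 43.0]
eef_rot: [-179.9, 0.2, -9.3]
contact_force: [-0.2, 0.1, -1.4]
opening: 7.6
```

play_rows(targets=[{"tx": 0,"ty": 0,"tz": 2,"wx": 0,"wy": 0,"wz": 0},{"tx": 0,"ty": 0,"tz": 1,"wx": 0,"wy": 0,"wz": 0},{"tx": 0,"ty": 0,"tz": 0.5,"wx": 0,"wy": 0,"wz": 0},{"tx": 0,"ty": 0,"tz": 0.5,"wx": 0,"wy": 0,"wz": 0},{"tx": 0,"ty": 0,"tz": 0,"wx": 0,"wy": 0,"wz": 0}])

```text
clock: 16.1
tcp_pos: [596.7, -347.3, 41.2]
eef_rot: [180.0, -0.0, -9.4]
contact_force: [0.6, 0.4, -1.5]
opening: 7.7
```

play_rows(targets=[{"tx": 0,"ty": 0,"tz": 1,"wx": 0,"wy": 0,"wz": 0},{"tx": 0,"ty": 0,"tz": 0.5,"wx": 0,"wy": 0,"wz": 0},{"tx": 0,"ty": 0,"tz": 0.5,"wx": 0,"wy": 0,"wz": 0},{"tx": 0,"ty": 0,"tz": 0,"wx": 0,"wy": 0,"wz": 0},{"tx": 0,"ty": 0,"tz": 0,"wx": 0,"wy": 0,"wz": 0}])

```text
clock: 16.6
tcp_pos: [596.7, -347.0, 39.5]
eef_rot: [-180.0, -0.0, -9.4]
contact_force: [-0.7, 2.6, 3.7]
opening: 8.2
```

```bash
python3 look.py s14 side 262 135 45; python3 fit.py s14 595 -348 90 64 75
```

```text
[ 596.7 -347.    39.5] [-180.    -0.    -9.4] 7.7 [-0.8  2.4  4. ] 16.65
s14 326 [ 592.2 -347.1] [ 90.9 128. ] 80.1 z [66.4 68.6 70.7]
 slope [-2.0000e-03 -1.2000e-02  6.8588e+01]
```

View pics/s14.png

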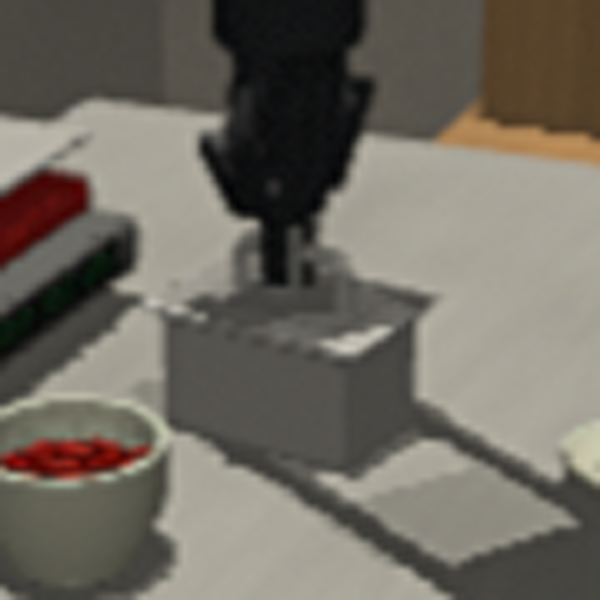

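Contact made (Fz +4), and the lid sits flush on the rim at crop (290,310). Releasing.

play_rows(targets=[{"tx": 0,"ty": 0,"tz": 0,"wx": 0,"wy": 0,"wz": 0},{"tx": 0,"ty": 0,"tz": 0,"wx": 0,"wy": 0,"wz": 0},{"tx": 0,"ty": 0,"tz": 0,"wx": 0,"wy": 0,"wz": 0},{"tx": 0,"ty": 0,"tz": -5,"wx": 0,"wy": 0,"wz": 0},{"tx": 0,"ty": 0,"tz": -10,"wx": 0,"wy": 0,"wz": 0}], claw=50)

```text
clock: 17.15
tcp_pos: [595.8, -346.9, 53.3]
eef_rot: [-180.0, 0.1, -9.4]
contact_force: [-0.4, -0.1, -0.4]
opening: 49.7
```

play_rows(targets=[{"tx": 0,"ty": 0,"tz": -25,"wx": 0,"wy": 0,"wz": 0},{"tx": 0,"ty": -5,"tz": -25,"wx": 0,"wy": 0,"wz": -0.4},{"tx": -5,"ty": -20,"tz": -10,"wx": 0,"wy": 0,"wz": -0.6},{"tx": -10,"ty": -30,"tz": 0,"wx": 0,"wy": 0,"wz": -0.8},{"tx": -10,"ty": -35,"tz": 0,"wx": 0,"wy": 0,"wz": -0.8}])

```text
clock: 17.65
tcp_pos: [584.5, -253.4, 114.7]
eef_rot: [180.0, -0.1, -6.8]
contact_force: [0.5, 0.8, -0.6]
opening: 49.9
```

```bash
 python3 look.py s15 side 262 135 45; python3 fit.py s15 595 -348 90 62 75; python3 fit.py s15 459 10 30 30 48; python3 fit.py s15 459 10 60 8 17; python3 plan.py 458 10 50 0 12
```

```text
[ 581.8 -245.8  114.1] [-179.6    0.2   -6.6] 49.9 [-2.6  4.4  1. ] 17.7
s15 383 [ 591.5 -347.8] [ 92.4 125.3] 81.0 z [64.2 68.5 70.6]
 slope [ 1.0000e-03 -2.0000e-02  6.8331e+01]
s15 80 [457.2  11.4] [24.1 21. ] 74.3 z [32.2 41.9 45.2]
 slope [ 0.217 -0.314 40.257]
s15 419 [458.6  10.7] [83.4 82.3] 24.3 z [10.4 12.1 14.2]
 slope [-0.0000e+00 -3.0000e-03  1.2154e+01]
now [ 581.8 -245.8  114.1] [-179.65    0.21   -6.6 ] open 49.9 F [-2.6  4.4  1. ] t 17.7
--
{"tx": -5.3, "ty": -8.3, "tz": 2.2, "wz": -0.2}
{"tx": -10.5, "ty": -16.7, "tz": 4.5, "wz": -0.5}
{"tx": -14.8, "ty": -23.9, "tz": 6.3, "wz": -0.6}
{"tx": -14.5, "ty": -24.1, "tz": 6.3, "wz": -0.7}
{"tx": -14.3, "ty": -24.2, "tz": 6.4, "wz": -0.6}
--
{"tx": -14.0, "ty": -24.5, "tz": 6.3, "wz": -0.7}
{"tx": -13.7, "ty": -24.5, "tz": 6.4, "wz": -0.7}
{"tx": -13.3, "ty": -24.8, "tz": 6.3, "wz": -0.6}
{"tx": -13.2, "ty": -24.9, "tz": 6.4, "wz": -0.7}
{"tx": -12.8, "ty": -25.0, "tz": 6.3, "wz": -0.6}
--
{"tx": -8.8, "ty": -17.6, "tz": 4.4, "wz": -0.5}
{"tx": -4.3, "ty": -8.9, "tz": 2.3, "wz": -0.2}
```

View pics/s15.png

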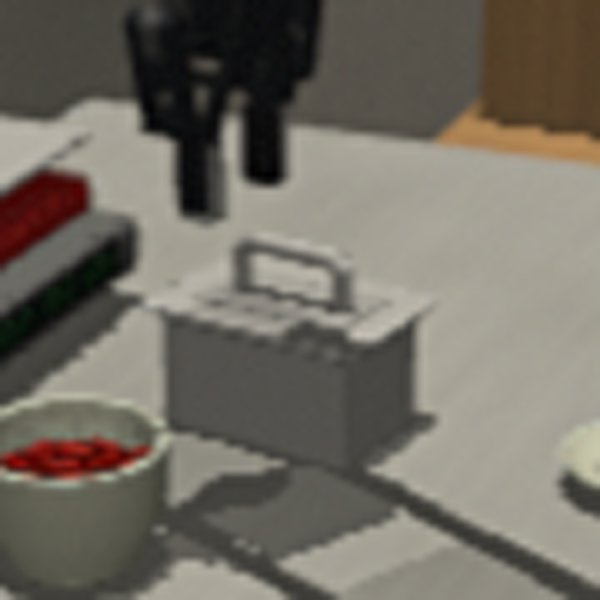

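The oblong lid sits flat on its pan at crop (290,310), level within noise. Next the small lid.

play_rows(targets=[{"tx": -12,"ty": -25,"tz": 3,"wx": 0,"wy": 0,"wz": -0.6},{"tx": -14,"ty": -25,"tz": 5,"wx": 0,"wy": 0,"wz": -0.7},{"tx": -14,"ty": -25,"tz": 6,"wx": 0,"wy": 0,"wz": -0.7},{"tx": -14,"ty": -25,"tz": 6,"wx": 0,"wy": 0,"wz": -0.7},{"tx": -14,"ty": -25,"tz": 6,"wx": 0,"wy": 0,"wz": -0.7}])

```text
clock: 18.2
tcp_pos: [527.4, -121.5, 87.8]
eef_rot: [-180.0, 0.0, -3.3]
contact_force: [0.6, 0.2, 0.5]
opening: 49.8
```

play_rows(targets=[{"tx": -14,"ty": -25,"tz": 8,"wx": 0,"wy": 0,"wz": -0.7},{"tx": -13,"ty": -25,"tz": 8,"wx": 0,"wy": 0,"wz": -0.7},{"tx": -12,"ty": -25,"tz": 8,"wx": 0,"wy": 0,"wz": -0.7},{"tx": -10,"ty": -20,"tz": 8,"wx": 0,"wy": 0,"wz": -0.6},{"tx": -5,"ty": -12,"tz": 5,"wx": 0,"wy": 0,"wz": -0.3}])

```text
clock: 18.7
tcp_pos: [476.2, -12.5, 50.5]
eef_rot: [-180.0, 0.1, -0.2]
contact_force: [0.3, 0.1, -0.8]
opening: 49.9
```

```bash
 python3 look.py s16 side 250 190 60;  python3 plan.py 459.5 10 -18 0 6
```

```text
[475.3 -11.6  49.9] [-179.9    0.2   -0.2] 50.1 [-1.4  0.8 -0.3] 18.75
now [475.3 -11.6  49.9] [-179.91    0.22   -0.23] open 50.1 F [-1.4  0.8 -0.3] t 18.75
--
{"tx": -1.6, "ty": -2.1, "tz": 6.8}
{"tx": -3.2, "ty": -4.3, "tz": 13.6, "wz": -0.1}
{"tx": -3.1, "ty": -4.4, "tz": 13.6}
{"tx": -3.2, "ty": -4.3, "tz": 13.5, "wz": -0.1}
{"tx": -3.2, "ty": -4.3, "tz": 13.6}
--
{"tx": -1.6, "ty": -2.1, "tz": 6.8}
```

View pics/s16.png

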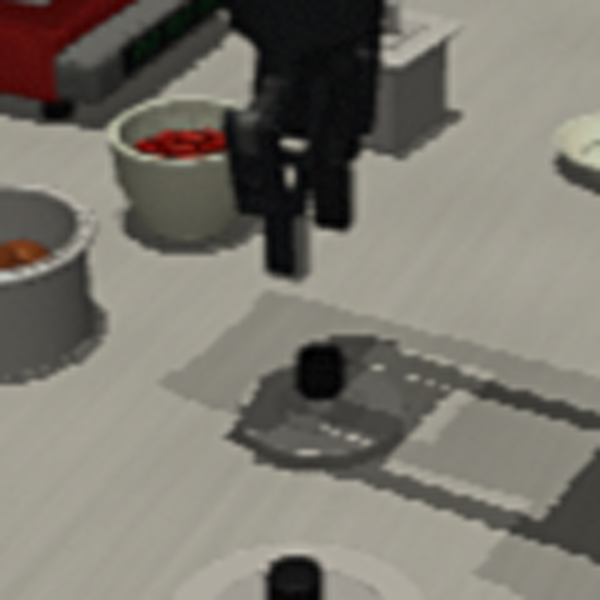

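The fingers hang beside and above the small lid's knob (knob at crop (320,370), tips at (290,275)). I'll align in xy first, then go down.

play_rows(targets=[{"tx": -7,"ty": -9,"tz": 5,"wx": 0,"wy": 0,"wz": 0},{"tx": -7,"ty": -9,"tz": 5,"wx": 0,"wy": 0,"wz": 0},{"tx": -2,"ty": -4,"tz": 10,"wx": 0,"wy": 0,"wz": 0},{"tx": 0,"ty": 0,"tz": 5,"wx": 0,"wy": 0,"wz": 0},{"tx": 0,"ty": 0,"tz": 0,"wx": 0,"wy": 0,"wz": 0}])

```text
clock: 19.25
tcp_pos: [462.5, 7.1, 25.0]
eef_rot: [180.0, 0.1, -0.4]
contact_force: [0.2, 0.4, -0.5]
opening: 49.9
```

```bash
 python3 look.py s17 side 250 190 60;  python3 look.py t17 top 250 192 40; python3 plan.py 459.5 10 -20 0 5
```

```text
[463.    7.   25.4] [180.    0.   -0.4] 49.9 [ 0.1  0.6 -0.5] 19.3
[463.4   6.9  25.7] [180.    0.   -0.4] 50.1 [-0.4 -0.2  0.2] 19.35
now [463.4   6.9  25.7] [179.99   0.    -0.38] open 50.1 F [-0.4 -0.2  0.2] t 19.35
--
{"tx": -0.5, "ty": -0.4, "tz": 5.7}
{"tx": -1.0, "ty": -0.7, "tz": 11.4, "wz": -0.1}
{"tx": -0.9, "ty": -0.8, "tz": 11.5, "wz": -0.1}
{"tx": -1.0, "ty": -0.8, "tz": 11.4, "wz": -0.1}
{"tx": -0.5, "ty": -0.3, "tz": 5.7, "wz": -0.1}
```

View pics/s17.png

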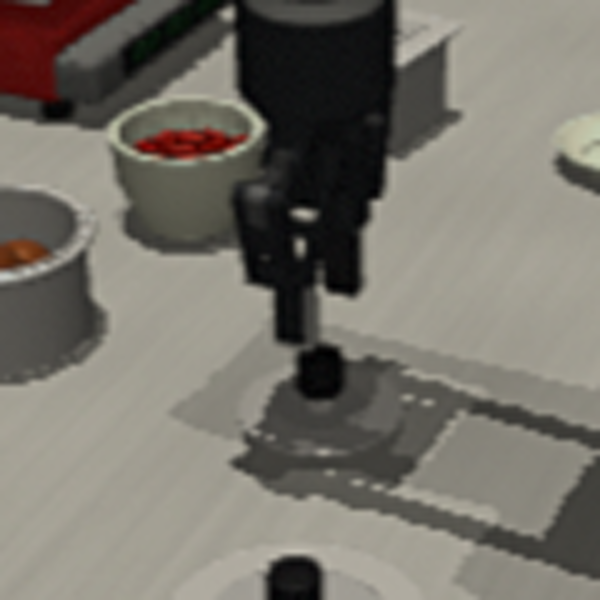

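View pics/t17.png

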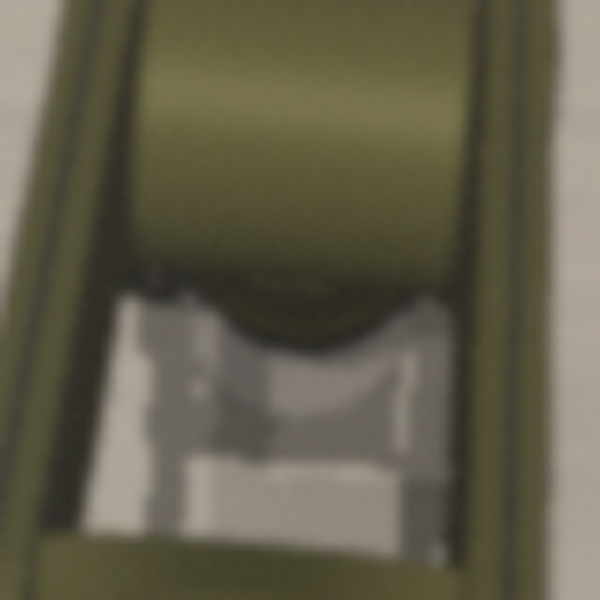

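The near tip sits at crop (290,340) and the knob at (320,370), which fits opening 50 about a knob some 4 mm off. The top view is blocked by the arm. Descending with the correction.

play_rows(targets=[{"tx": -2,"ty": -1.5,"tz": 5,"wx": 0,"wy": 0,"wz": -0.4},{"tx": -2,"ty": -1.5,"tz": 10,"wx": 0,"wy": 0,"wz": 0},{"tx": 0,"ty": 0,"tz": 13,"wx": 0,"wy": 0,"wz": 0},{"tx": 0,"ty": 0,"tz": 12,"wx": 0,"wy": 0,"wz": 0},{"tx": 0,"ty": 0,"tz": 5,"wx": 0,"wy": 0,"wz": 0}])

```text
clock: 19.85
tcp_pos: [457.9, 10.4, -20.4]
eef_rot: [-180.0, 0.1, 0.0]
contact_force: [-0.1, -0.3, -0.3]
opening: 50.1
```

play_rows(targets=[{"tx": 0,"ty": 0,"tz": 0,"wx": 0,"wy": 0,"wz": 0},{"tx": 0,"ty": 0,"tz": 0,"wx": 0,"wy": 0,"wz": 0},{"tx": 0,"ty": 0,"tz": 0,"wx": 0,"wy": 0,"wz": 0},{"tx": 0,"ty": 0,"tz": 0,"wx": 0,"wy": 0,"wz": 0},{"tx": 0,"ty": 0,"tz": 0,"wx": 0,"wy": 0,"wz": 0}], claw=0)

```text
clock: 20.35
tcp_pos: [459.2, 10.4, -18.8]
eef_rot: [180.0, -0.0, 0.0]
contact_force: [-0.1, 0.5, -1.9]
opening: 24.1
```

```bash
 python3 look.py s18 side 250 190 60; python3 fit.py s18 459 10 60 8 17
```

```text
[459.1  10.4 -18.9] [ 1.8e+02 -0.0e+00  1.0e-01] 24.2 [ 0.2 -0.7 -1.4] 20.4
s18 371 [458.4  11.9] [83.6 79.4] 23.0 z [10.6 12.3 14. ]
 slope [ 3.0000e-03 -3.0000e-03  1.2282e+01]
```

View pics/s18.png

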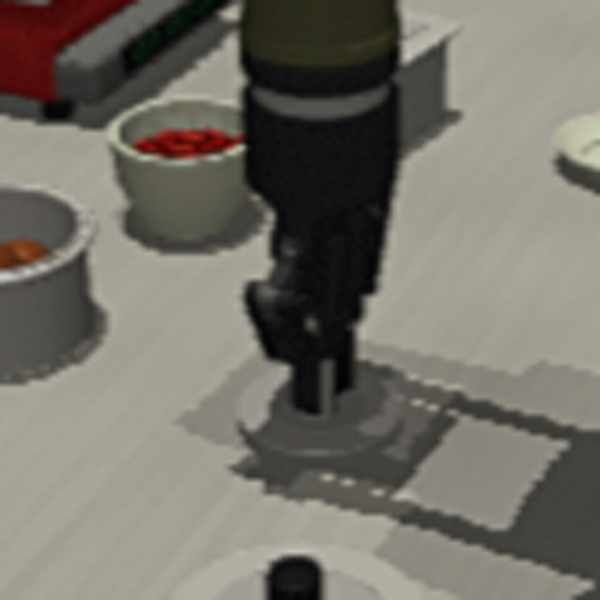

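The knob is held: opening 24 against a 26 mm knob, with the same 2 mm low reading as on the rods. Lifting and carrying to the small pan at (646.3,156.2).

play_rows(targets=[{"tx": 0,"ty": 0,"tz": -4,"wx": 0,"wy": 0,"wz": 0},{"tx": 0,"ty": 0,"tz": -10,"wx": 0,"wy": 0,"wz": 0},{"tx": 0,"ty": 0,"tz": -22,"wx": 0,"wy": 0,"wz": 0},{"tx": 0,"ty": 0,"tz": -28,"wx": 0,"wy": 0,"wz": 0},{"tx": 6,"ty": -4,"tz": -26,"wx": 0,"wy": 0,"wz": 0}])

```text
clock: 20.9
tcp_pos: [463.6, 14.2, 72.4]
eef_rot: [180.0, 0.1, 0.0]
contact_force: [0.3, 0.9, -2.1]
opening: 24.3
```

play_rows(targets=[{"tx": 14,"ty": -11,"tz": -14,"wx": 0,"wy": 0,"wz": 0},{"tx": 22,"ty": -17,"tz": 0,"wx": 0,"wy": 0,"wz": 0},{"tx": 26,"ty": -20,"tz": 0,"wx": 0,"wy": 0,"wz": 0},{"tx": 26,"ty": -20,"tz": 0,"wx": 0,"wy": 0,"wz": 0},{"tx": 26,"ty": -20,"tz": 0,"wx": 0,"wy": 0,"wz": 0}])

```text
clock: 21.4
tcp_pos: [579.7, 103.3, 86.0]
eef_rot: [-180.0, -0.0, 0.0]
contact_force: [0.6, -0.8, -1.5]
opening: 24.3
```

play_rows(targets=[{"tx": 26,"ty": -20,"tz": 0,"wx": 0,"wy": 0,"wz": 0},{"tx": 22,"ty": -18,"tz": 0,"wx": 0,"wy": 0,"wz": 0},{"tx": 13,"ty": -11,"tz": 0,"wx": 0,"wy": 0,"wz": 0},{"tx": 6,"ty": -5,"tz": 0,"wx": 0,"wy": 0,"wz": 0},{"tx": 0,"ty": 0,"tz": 0,"wx": 0,"wy": 0,"wz": 0}])

```text
clock: 21.9
tcp_pos: [646.2, 157.0, 85.2]
eef_rot: [180.0, -0.0, 0.1]
contact_force: [-0.6, -0.9, -1.5]
opening: 24.5
```

```bash
 python3 look.py s19 side 160 190 60; python3 fit.py s19 646 156 60 104 118; python3 fit.py s19 646 156 60 58 72
```

```text
[645.2 156.3  85. ] [1.8e+02 1.0e-01 1.0e-01] 24.3 [-0.6 -0.5 -2. ] 21.95
s19 396 [643.3 160.1] [83.9 77.2] 38.2 z [114.8 116.1 117.5]
 slope [ 3.00000e-03 -4.00000e-03  1.16115e+02]
s19 281 [644.5 157.8] [79.6 77.2] 23.3 z [59.9 64.1 66. ]
 slope [-9.0000e-03  2.0000e-03  6.3581e+01]
```

View pics/s19.png

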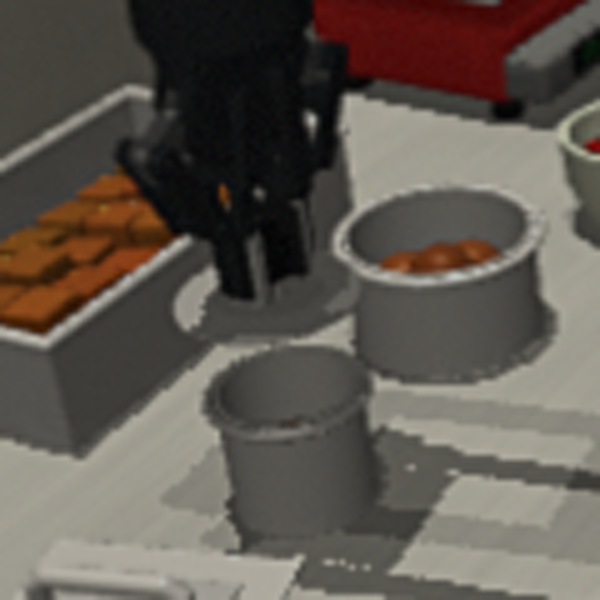

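The small lid hangs level over the small pan (lid at crop (270,300), pan mouth at (290,385)), with centres within about 2 mm. Lowering 48.

play_rows(targets=[{"tx": 0,"ty": 0,"tz": 7,"wx": 0,"wy": 0,"wz": 0},{"tx": 0,"ty": 0,"tz": 13,"wx": 0,"wy": 0,"wz": 0},{"tx": 0,"ty": 0,"tz": 13,"wx": 0,"wy": 0,"wz": 0},{"tx": 0,"ty": 0,"tz": 7,"wx": 0,"wy": 0,"wz": 0},{"tx": 0,"ty": 0,"tz": 3,"wx": 0,"wy": 0,"wz": 0}])

```text
clock: 22.45
tcp_pos: [644.4, 156.0, 39.9]
eef_rot: [180.0, 0.2, 0.0]
contact_force: [0.0, 1.1, -1.8]
opening: 24.2
```

play_rows(targets=[{"tx": 0,"ty": 0,"tz": 2,"wx": 0,"wy": 0,"wz": 0},{"tx": 0,"ty": 0,"tz": 1,"wx": 0,"wy": 0,"wz": 0},{"tx": 0,"ty": 0,"tz": 0.5,"wx": 0,"wy": 0,"wz": 0},{"tx": 0,"ty": 0,"tz": 0.5,"wx": 0,"wy": 0,"wz": 0},{"tx": 0,"ty": 0,"tz": 0,"wx": 0,"wy": 0,"wz": 0}])

```text
clock: 22.95
tcp_pos: [646.1, 156.6, 38.2]
eef_rot: [-180.0, -0.0, 0.1]
contact_force: [0.8, -0.2, -1.5]
opening: 24.4
```

play_rows(targets=[{"tx": 0,"ty": 0,"tz": 0.5,"wx": 0,"wy": 0,"wz": 0},{"tx": 0,"ty": 0,"tz": 0.5,"wx": 0,"wy": 0,"wz": 0},{"tx": 0,"ty": 0,"tz": 0.5,"wx": 0,"wy": 0,"wz": 0},{"tx": 0,"ty": 0,"tz": 0,"wx": 0,"wy": 0,"wz": 0},{"tx": 0,"ty": 0,"tz": 0,"wx": 0,"wy": 0,"wz": 0}])

```text
clock: 23.45
tcp_pos: [646.0, 156.6, 36.9]
eef_rot: [-180.0, -0.0, 0.0]
contact_force: [-0.1, 0.3, 3.3]
opening: 24.3
```

```bash
 python3 look.py s20 side 160 190 60; python3 fit.py s20 646 156 60 63 75
```

```text
[646.  156.5  36.9] [-1.8e+02 -0.0e+00  1.0e-01] 24.5 [-1.6 -0.2  3.2] 23.5
s20 437 [642.7 159.3] [84.5 76.6] 41.8 z [65.9 67.9 69.8]
 slope [ 9.0000e-03 -1.2000e-02  6.7961e+01]
```

View pics/s20.png

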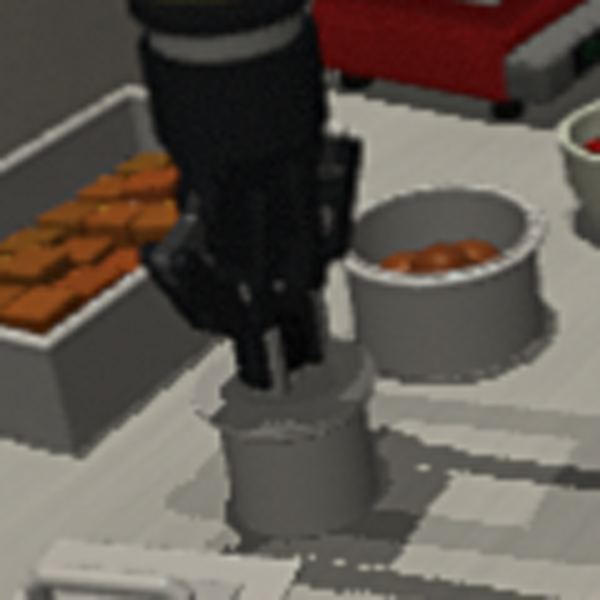

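Seated (plate z≈68, Fz +3.3, lid flush at crop (290,400)). Releasing and heading for the big lid.

play_rows(targets=[{"tx": 0,"ty": 0,"tz": 0,"wx": 0,"wy": 0,"wz": 0},{"tx": 0,"ty": 0,"tz": 0,"wx": 0,"wy": 0,"wz": 0},{"tx": 0,"ty": 0,"tz": 0,"wx": 0,"wy": 0,"wz": 0},{"tx": 0,"ty": 0,"tz": -5,"wx": 0,"wy": 0,"wz": 0},{"tx": 0,"ty": 0,"tz": -10,"wx": 0,"wy": 0,"wz": 0}], claw=55)

```text
clock: 24.0
tcp_pos: [645.1, 156.4, 51.0]
eef_rot: [180.0, 0.1, 0.0]
contact_force: [1.0, -0.0, -0.2]
opening: 55.1
```

play_rows(targets=[{"tx": 0,"ty": 0,"tz": -25,"wx": 0,"wy": 0,"wz": 0},{"tx": -5,"ty": 0,"tz": -20,"wx": 0,"wy": 0,"wz": 0},{"tx": -20,"ty": -1,"tz": 0,"wx": 0,"wy": 0,"wz": 0},{"tx": -30,"ty": -2,"tz": 0,"wx": 0,"wy": 0,"wz": 0},{"tx": -35,"ty": -3,"tz": 0,"wx": 0,"wy": 0,"wz": 0}])

```text
clock: 24.5
tcp_pos: [556.6, 162.5, 97.7]
eef_rot: [-180.0, -0.2, 0.0]
contact_force: [-1.2, 0.3, -0.2]
opening: 55.1
```

play_rows(targets=[{"tx": -35,"ty": -3,"tz": 8,"wx": 0,"wy": 0,"wz": 0},{"tx": -35,"ty": -3,"tz": 12,"wx": 0,"wy": 0,"wz": 0},{"tx": -35,"ty": -2,"tz": 12,"wx": 0,"wy": 0,"wz": 0},{"tx": -30,"ty": -1,"tz": 12,"wx": 0,"wy": 0,"wz": 0},{"tx": -15,"ty": 0,"tz": 8,"wx": 0,"wy": 0,"wz": 0}])

```text
clock: 25.0
tcp_pos: [402.2, 170.9, 44.5]
eef_rot: [180.0, 0.1, 0.1]
contact_force: [0.1, -0.4, 0.0]
opening: 54.9
```

```bash
 python3 look.py s21 side 200 220 90; python3 fit.py s21 646 156 60 63 75;  python3 fit.py s21 400 172 75 8 17; python3 plan.py 399.5 172 -19 0 5
```

```text
[399.3 170.3  43.5] [1.799e+02 4.000e-01 1.000e-01] 55.1 [-2.6 -0.6 -0.8] 25.05
s21 507 [644.4 157.9] [84.5 82. ] 37.3 z [66.  68.  69.7]
 slope [ 7.0000e-03 -9.0000e-03  6.7959e+01]
s21 1495 [397.5 172.8] [119.8 122.2] 28.1 z [10.2 12.  13.7]
 slope [ 2.0000e-03 -4.0000e-03  1.1948e+01]
now [399.3 170.3  43.5] [1.7991e+02 3.7000e-01 9.0000e-02] open 55.1 F [-2.6 -0.6 -0.8] t 25.05
--
{"ty": -0.2, "tz": 7.8}
{"tx": 0.1, "ty": -0.4, "tz": 15.6}
{"ty": -0.4, "tz": 15.6, "wz": 0.1}
{"ty": -0.5, "tz": 15.7}
{"tx": 0.1, "ty": -0.2, "tz": 7.8}
```

View pics/s21.png

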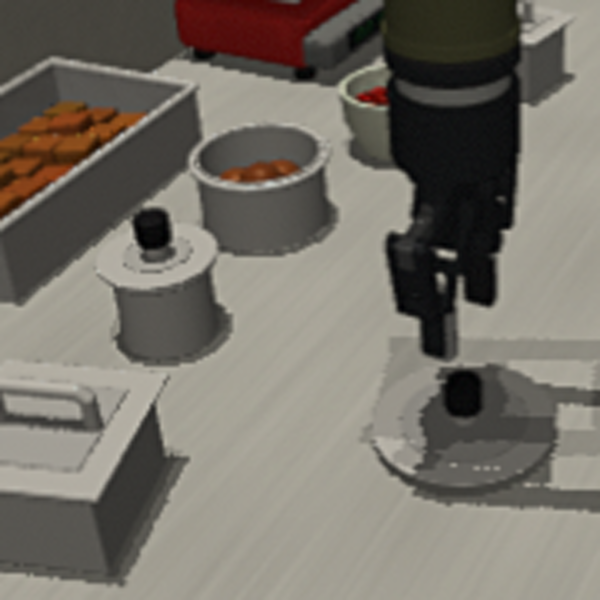

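The small lid sits flat at crop (155,250), centre (644.4,157.9) against the pan's (644.5,157.8). The open fingers are above the big lid's knob at (465,395). Descending.

play_rows(targets=[{"tx": 0,"ty": -0.5,"tz": 8,"wx": 0,"wy": 0,"wz": 0},{"tx": 0,"ty": -1,"tz": 18,"wx": 0,"wy": 0,"wz": 0},{"tx": 0,"ty": 0,"tz": 18,"wx": 0,"wy": 0,"wz": 0},{"tx": 0,"ty": 0,"tz": 13,"wx": 0,"wy": 0,"wz": 0},{"tx": 0,"ty": 0,"tz": 5,"wx": 0,"wy": 0,"wz": 0}])

```text
clock: 25.55
tcp_pos: [408.0, 173.2, -18.3]
eef_rot: [-180.0, -0.1, 0.0]
contact_force: [0.1, -0.2, -1.2]
opening: 55.1
```

play_rows(targets=[{"tx": 0,"ty": 0,"tz": 0,"wx": 0,"wy": 0,"wz": 0},{"tx": 0,"ty": 0,"tz": 0,"wx": 0,"wy": 0,"wz": 0},{"tx": 0,"ty": 0,"tz": 0,"wx": 0,"wy": 0,"wz": 0}])

```text
clock: 25.85
tcp_pos: [407.0, 173.1, -17.0]
eef_rot: [-180.0, -0.1, 0.0]
contact_force: [0.2, 0.5, 0.2]
opening: 54.8
```

play_rows(targets=[{"tx": -4,"ty": 0.5,"tz": 1,"wx": 0,"wy": 0,"wz": 0},{"tx": -3.5,"ty": 0.5,"tz": 1,"wx": 0,"wy": 0,"wz": 0},{"tx": 0,"ty": 0,"tz": 0,"wx": 0,"wy": 0,"wz": 0},{"tx": 0,"ty": 0,"tz": 0,"wx": 0,"wy": 0,"wz": 0}])

```text
clock: 26.25
tcp_pos: [398.1, 171.8, -19.5]
eef_rot: [-180.0, -0.0, 0.1]
contact_force: [-0.7, 0.1, -0.4]
opening: 55.0
```

```bash
 python3 look.py s22 side 235 250 50
```

```text
[398.4 171.9 -19.5] [-1.8e+02 -0.0e+00  1.0e-01] 54.8 [ 0.   0.8 -0.1] 26.3
```

View pics/s22.png

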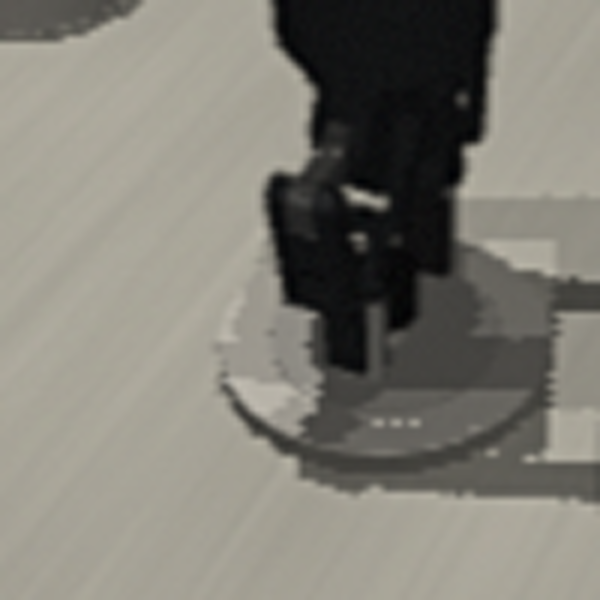

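The fingers straddle the knob (near finger at crop (350,340), the knob hidden behind it). Closing.

play_rows(targets=[{"tx": 0.5,"ty": 0,"tz": 0,"wx": 0,"wy": 0,"wz": 0},{"tx": 0.5,"ty": 0,"tz": 0,"wx": 0,"wy": 0,"wz": 0},{"tx": 0,"ty": 0,"tz": 0,"wx": 0,"wy": 0,"wz": 0},{"tx": 0,"ty": 0,"tz": 0,"wx": 0,"wy": 0,"wz": 0},{"tx": 0,"ty": 0,"tz": 0,"wx": 0,"wy": 0,"wz": 0}], claw=0)

```text
clock: 26.8
tcp_pos: [399.7, 172.0, -19.3]
eef_rot: [-180.0, -0.0, 0.0]
contact_force: [-0.4, -0.6, 6.0]
opening: 24.5
```

play_rows(targets=[{"tx": 0,"ty": 0,"tz": -3,"wx": 0,"wy": 0,"wz": 0},{"tx": 0,"ty": 0,"tz": -8,"wx": 0,"wy": 0,"wz": 0},{"tx": 0,"ty": 0,"tz": -8,"wx": 0,"wy": 0,"wz": 0},{"tx": 0,"ty": 0,"tz": -3,"wx": 0,"wy": 0,"wz": 0},{"tx": 0,"ty": 0,"tz": 0,"wx": 0,"wy": 0,"wz": 0}])

```text
clock: 27.3
tcp_pos: [400.0, 172.0, 3.1]
eef_rot: [-180.0, -0.1, 0.0]
contact_force: [-0.0, -0.1, -2.7]
opening: 24.3
```

```bash
 python3 look.py s23 side 235 250 50; python3 fit.py s23 400 172 80 26 40;python3 plan.py 665.6 -6 87 0 20
```

```text
[399.7 171.9   2.8] [-1.8e+02 -1.0e-01  0.0e+00] 24.5 [-0.2  0.2 -2. ] 27.35
s23 1299 [398.4 172.4] [120.8 118.7] 43.5 z [32.9 34.4 36. ]
 slope [ 3.0000e-03 -5.0000e-03  3.4417e+01]
now [399.7 171.9   2.8] [-1.7998e+02 -6.0000e-02  5.0000e-02] open 24.5 F [-0.2  0.2 -2. ] t 27.35
--
{"tx": 5.1, "ty": 3.4, "tz": -1.6}
{"tx": 10.3, "ty": 6.9, "tz": -3.3}
{"tx": 14.7, "ty": 9.9, "tz": -4.6}
{"tx": 14.7, "ty": 9.8, "tz": -4.7}
{"tx": 14.7, "ty": 9.9, "tz": -4.6}
--
{"tx": 14.6, "ty": 9.8, "tz": -4.7}
{"tx": 14.7, "ty": 9.8, "tz": -4.6}
{"tx": 14.7, "ty": 9.9, "tz": -4.7}
{"tx": 14.7, "ty": 9.8, "tz": -4.6}
{"tx": 14.7, "ty": 9.9, "tz": -4.7}
--
{"tx": 14.7, "ty": 9.8, "tz": -4.6}
{"tx": 14.6, "ty": 9.9, "tz": -4.7}
{"tx": 14.7, "ty": 9.8, "tz": -4.6}
{"tx": 14.7, "ty": 9.8, "tz": -4.7}
{"tx": 14.7, "ty": 9.9, "tz": -4.6}
--
{"tx": 14.7, "ty": 9.8, "tz": -4.7}
{"tx": 14.7, "ty": 9.9, "tz": -4.6}
{"tx": 14.6, "ty": 9.8, "tz": -4.7}
{"tx": 10.3, "ty": 6.9, "tz": -3.2}
{"tx": 5.2, "ty": 3.4, "tz": -1.7}
```

View pics/s23.png

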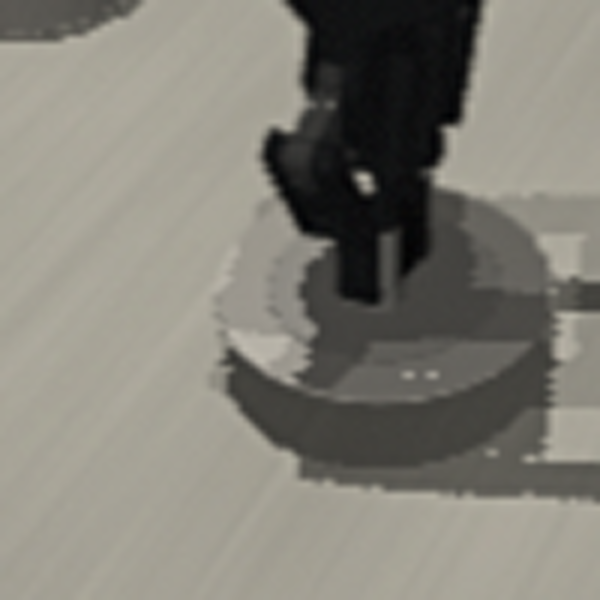

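The big lid is held level, with its shadow clear beneath it (crop (400,430)). Seated, the reported z should be about 36.7. Lifting and carrying to the big pan.

play_rows(targets=[{"tx": 0,"ty": 0,"tz": -12,"wx": 0,"wy": 0,"wz": 0},{"tx": 3,"ty": 2,"tz": -22,"wx": 0,"wy": 0,"wz": 0},{"tx": 8,"ty": 5,"tz": -26,"wx": 0,"wy": 0,"wz": 0},{"tx": 14,"ty": 9,"tz": -18,"wx": 0,"wy": 0,"wz": 0},{"tx": 20,"ty": 13,"tz": -8,"wx": 0,"wy": 0,"wz": 0}])

```text
clock: 27.85
tcp_pos: [444.5, 143.1, 89.9]
eef_rot: [-180.0, -0.1, 0.1]
contact_force: [0.2, 0.3, -2.3]
opening: 24.6
```

play_rows(targets=[{"tx": 24,"ty": 16,"tz": 0,"wx": 0,"wy": 0,"wz": 0},{"tx": 24,"ty": 16,"tz": 0,"wx": 0,"wy": 0,"wz": 0},{"tx": 24,"ty": 16,"tz": 0,"wx": 0,"wy": 0,"wz": 0},{"tx": 24,"ty": 16,"tz": 0,"wx": 0,"wy": 0,"wz": 0},{"tx": 24,"ty": 16,"tz": 0,"wx": 0,"wy": 0,"wz": 0}])

```text
clock: 28.35
tcp_pos: [564.7, 62.2, 87.8]
eef_rot: [-180.0, 0.1, 0.0]
contact_force: [0.5, -0.1, -2.0]
opening: 24.8
```

play_rows(targets=[{"tx": 24,"ty": 16,"tz": 0,"wx": 0,"wy": 0,"wz": 0},{"tx": 24,"ty": 16,"tz": 0,"wx": 0,"wy": 0,"wz": 0},{"tx": 24,"ty": 16,"tz": 0,"wx": 0,"wy": 0,"wz": 0},{"tx": 18,"ty": 12,"tz": 0,"wx": 0,"wy": 0,"wz": 0},{"tx": 8,"ty": 6,"tz": 0,"wx": 0,"wy": 0,"wz": 0}])

```text
clock: 28.85
tcp_pos: [663.9, -4.3, 87.5]
eef_rot: [180.0, -0.0, -0.0]
contact_force: [-0.3, -0.1, -1.9]
opening: 24.4
```

```bash
 python3 look.py s24 side 195 170 60; python3 plan.py 665.6 -6 87 0 2;python3 fit.py s24 665 -6 80 108 122; python3 fit.py s24 665 -6 70 58 72
```

```text
[664.5  -4.8  87.5] [180.  -0.  -0.] 24.1 [ 1.3  0.  -3. ] 28.9
now [664.5  -4.8  87.5] [ 1.7996e+02 -5.0000e-02 -3.0000e-02] open 24.1 F [ 1.3  0.  -3. ] t 28.9
--
{"tx": 0.5, "ty": 0.6, "tz": 0.3}
{"tx": 0.6, "ty": 0.6, "tz": 0.2}
s24 595 [660.1  -0.9] [119.7 116.1] 36.9 z [117.5 119.1 120.7]
 slope [ 3.00000e-03 -6.00000e-03  1.19099e+02]
s24 264 [663.7  -3.3] [112.1 109.8] 29.6 z [59.  64.  66.1]
 slope [-8.0000e-03  1.3000e-02  6.3372e+01]
```

View pics/s24.png

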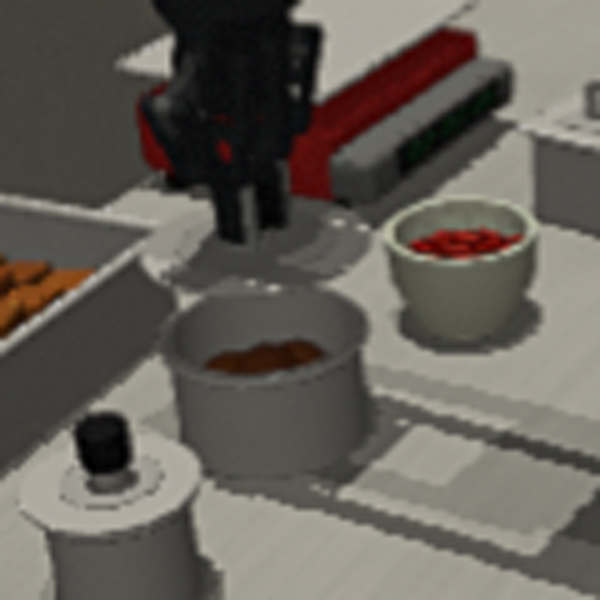

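The lid hangs over the big pan (lid crop (265,245), mouth (265,330)). I'll add a small correction of 2 mm in x and 1.5 mm in -y, then lower about 51.

play_rows(targets=[{"tx": 1,"ty": 0.5,"tz": 8,"wx": 0,"wy": 0,"wz": 0},{"tx": 1,"ty": 1,"tz": 14,"wx": 0,"wy": 0,"wz": 0},{"tx": 0,"ty": 0,"tz": 14,"wx": 0,"wy": 0,"wz": 0},{"tx": 0,"ty": 0,"tz": 7,"wx": 0,"wy": 0,"wz": 0},{"tx": 0,"ty": 0,"tz": 3,"wx": 0,"wy": 0,"wz": 0}])

```text
clock: 29.4
tcp_pos: [662.7, -3.9, 40.5]
eef_rot: [-180.0, 0.2, 0.1]
contact_force: [0.1, -0.3, -2.2]
opening: 24.2
```

play_rows(targets=[{"tx": 0,"ty": 0,"tz": 2,"wx": 0,"wy": 0,"wz": 0},{"tx": 0,"ty": 0,"tz": 1,"wx": 0,"wy": 0,"wz": 0},{"tx": 0,"ty": 0,"tz": 0.5,"wx": 0,"wy": 0,"wz": 0},{"tx": 0,"ty": 0,"tz": 0.5,"wx": 0,"wy": 0,"wz": 0},{"tx": 0,"ty": 0,"tz": 0,"wx": 0,"wy": 0,"wz": 0}])

```text
clock: 29.9
tcp_pos: [664.8, -4.5, 38.8]
eef_rot: [180.0, -0.0, 0.0]
contact_force: [-0.1, -0.3, -3.2]
opening: 24.2
```

play_rows(targets=[{"tx": 0.5,"ty": 0.5,"tz": 0.5,"wx": 0,"wy": 0,"wz": 0},{"tx": 0.5,"ty": 0.5,"tz": 0.5,"wx": 0,"wy": 0,"wz": 0},{"tx": 0,"ty": 0,"tz": 0.5,"wx": 0,"wy": 0,"wz": 0},{"tx": 0,"ty": 0,"tz": 0.5,"wx": 0,"wy": 0,"wz": 0},{"tx": 0,"ty": 0,"tz": 0,"wx": 0,"wy": 0,"wz": 0}])

```text
clock: 30.4
tcp_pos: [665.6, -5.6, 36.8]
eef_rot: [180.0, -0.0, 0.0]
contact_force: [-0.8, -0.3, 0.9]
opening: 24.3
```

```bash
 python3 look.py s25 side 195 170 60; python3 fit.py s25 665 -6 80 63 75
```

```text
[665.7  -5.6  36.8] [180.  -0.   0.] 24.4 [0.4 0.1 1.5] 30.45
s25 637 [661.4  -4.1] [120.  113.9] 33.9 z [66.5 68.4 70.1]
 slope [ 5.000e-03 -6.000e-03  6.838e+01]
```

View pics/s25.png

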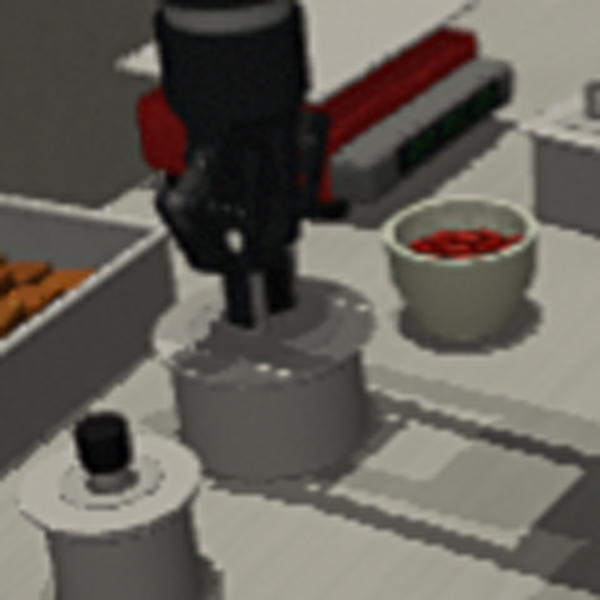

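The big lid sits flush at crop (265,330), and the force has turned positive. I'll press a hair more, then release and rise.

play_rows(targets=[{"tx": 0,"ty": 0,"tz": 0.3,"wx": 0,"wy": 0,"wz": 0},{"tx": 0,"ty": 0,"tz": 0,"wx": 0,"wy": 0,"wz": 0}])

```text
clock: 30.65
tcp_pos: [665.7, -5.6, 36.7]
eef_rot: [180.0, -0.0, 0.0]
contact_force: [-2.3, -0.1, 3.8]
opening: 24.4
```

play_rows(targets=[{"tx": 0,"ty": 0,"tz": 0,"wx": 0,"wy": 0,"wz": 0},{"tx": 0,"ty": 0,"tz": 0,"wx": 0,"wy": 0,"wz": 0},{"tx": 0,"ty": 0,"tz": 0,"wx": 0,"wy": 0,"wz": 0},{"tx": 0,"ty": 0,"tz": -5,"wx": 0,"wy": 0,"wz": 0},{"tx": 0,"ty": 0,"tz": -10,"wx": 0,"wy": 0,"wz": 0}], claw=55)

```text
clock: 31.15
tcp_pos: [664.7, -5.4, 50.6]
eef_rot: [-180.0, 0.1, 0.0]
contact_force: [-0.3, -0.7, -0.4]
opening: 55.1
```

play_rows(targets=[{"tx": 0,"ty": 0,"tz": -25,"wx": 0,"wy": 0,"wz": 0},{"tx": 0,"ty": 0,"tz": -35,"wx": 0,"wy": 0,"wz": 0},{"tx": -25,"ty": 0,"tz": -35,"wx": 0,"wy": 0,"wz": 0},{"tx": -40,"ty": 0,"tz": -20,"wx": 0,"wy": 0,"wz": 0},{"tx": -45,"ty": 0,"tz": 0,"wx": 0,"wy": 0,"wz": 0}])

```text
clock: 31.65
tcp_pos: [558.7, -5.9, 170.7]
eef_rot: [180.0, -0.6, 0.1]
contact_force: [0.7, -0.3, 0.2]
opening: 55.2
```

play_rows(targets=[{"tx": -45,"ty": 20,"tz": 0,"wx": 0,"wy": 0,"wz": 0},{"tx": -30,"ty": 40,"tz": 0,"wx": 0,"wy": 0,"wz": 0},{"tx": -10,"ty": 45,"tz": 0,"wx": 0,"wy": 0,"wz": 0},{"tx": 0,"ty": 45,"tz": 0,"wx": 0,"wy": 0,"wz": 0},{"tx": 0,"ty": 45,"tz": 0,"wx": 0,"wy": 0,"wz": 0}])

```text
clock: 32.15
tcp_pos: [470.4, -202.1, 167.7]
eef_rot: [179.9, -0.1, 0.1]
contact_force: [0.4, 0.3, 0.2]
opening: 55.0
```

play_rows(targets=[{"tx": 0,"ty": 45,"tz": 0,"wx": 0,"wy": 0,"wz": 0},{"tx": 0,"ty": 30,"tz": 0,"wx": 0,"wy": 0,"wz": 0},{"tx": 0,"ty": 12,"tz": 0,"wx": 0,"wy": 0,"wz": 0},{"tx": 0,"ty": 0,"tz": 0,"wx": 0,"wy": 0,"wz": 0},{"tx": 0,"ty": 0,"tz": 0,"wx": 0,"wy": 0,"wz": 0}])

```text
clock: 32.65
tcp_pos: [470.5, -286.4, 166.3]
eef_rot: [-179.9, 0.0, 0.0]
contact_force: [-0.4, 0.1, -0.9]
opening: 54.7
```

```bash
 python3 look.py s26 side 195 190 190;python3 look.py t26 top 256 192 192; for f in s26 t26; do for a in "665 -6" "646 156" "595 332" "594 -348"; do python3 fit.py $f $a 80 63 75 ; done; python3 fit.py $f 628 -168 60 50 75; done
```

```text
[ 470.5 -285.9  166.2] [-1.799e+02  0.000e+00  1.000e-01] 54.8 [0.6 0.9 0.6] 32.7
[ 470.5 -285.8  166.2] [-1.799e+02  0.000e+00  1.000e-01] 54.9 [-0.7  0.1  1. ] 32.75
s26 690 [662.2  -5.3] [120.2 118.9] 34.5 z [66.5 68.4 70. ]
 slope [ 3.0000e-03 -3.0000e-03  6.8361e+01]
s26 507 [644.3 157.6] [84.6 80.7] 40.8 z [66.2 68.  69.7]
 slope [ 8.0000e-03 -8.0000e-03  6.8023e+01]
s26 1876 [595.  332.3] [111.2 112. ] 15.5 z [66.  67.6 69.3]
 slope [5.0000e-03 3.0000e-03 6.7661e+01]
s26 372 [ 591.8 -348.3] [ 91.1 127.7] 80.5 z [66.2 68.5 70.3]
 slope [ 0.000e+00 -1.500e-02  6.849e+01]
s26 273 [ 626.4 -166.2] [92.5 94.5] 48.3 z [50.8 58.  63.3]
 slope [-1.000e-03 -0.000e+00  5.753e+01]
t26 1348 [666.1  -7.4] [118.2 117.6] 0.5 z [66.  69.2 72.6]
 slope [ 0.0000e+00 -1.0000e-03  6.9213e+01]
t26 631 [648.3 154.1] [82.9 83.5] 45.6 z [65.7 68.8 72.4]
 slope [ 3.0000e-03 -3.0000e-03  6.8901e+01]
t26 1458 [595.6 331.1] [111.  112.2] 15.6 z [65.5 69.1 72.5]
 slope [ 1.0000e-03 -3.0000e-03  6.9034e+01]
t26 1130 [ 594.6 -347.3] [ 89.8 126.6] 79.6 z [65.8 69.1 72.4]
 slope [-3.0000e-03 -4.0000e-03  6.9061e+01]
t26 336 [ 629.2 -167.5] [90.4 91. ] 89.3 z [50.4 59.8 65.9]
 slope [-1.0000e-03  8.0000e-03  5.8337e+01]
```

View pics/s26.png

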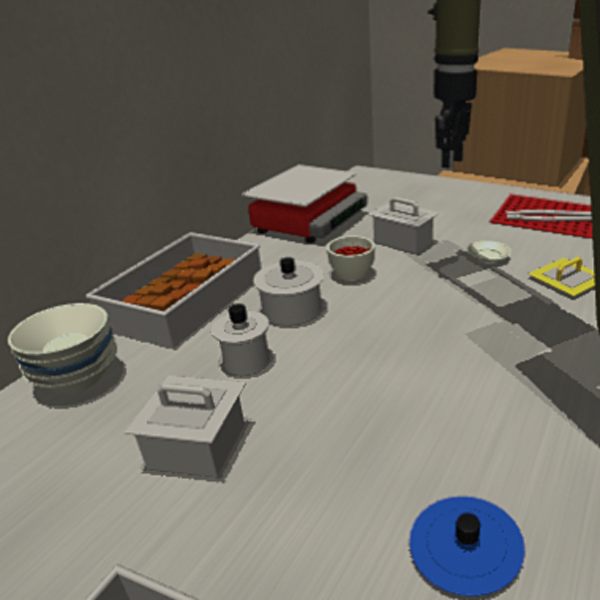

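View pics/t26.png

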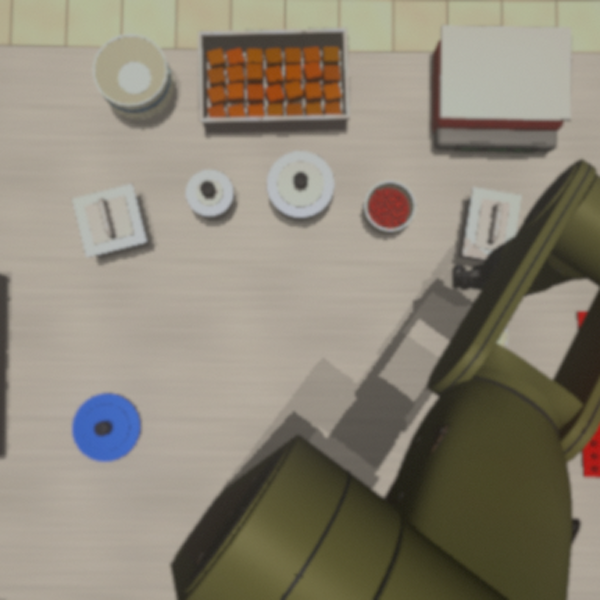

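Both views show all four lids seated and the bowl and saucer undisturbed. In the top picture they are at (110,220), (210,195), (300,185) and (493,220). Handing in.

```bash
python3 -c "
from station import *
print(job_done())"
```

```text
the job is handed in; nothing more can be done
None
```

I put all four lids on their own pans, let each one go, and handed the job in at about 33 s. The hand-in gives no verdict, so the results below come from my own camera checks.

**Last checks, both cameras**
- **Lid height:** plate tops read about 68 mm in the side view and 69 mm in the top view, against 67.5 mm when seated. Both readings are within the calibration.
- **Lid level:** fitted slopes are at most 0.015.
- **Lid centres:** every lid is within about 3 mm of its pan.
- **Lid turn:** the square and oblong lids line up with their pans to about 1°.
- **Other items:** the chilli bowl is where it started (within about 1 mm), and the saucer looks untouched. The arm is clear of everything.

**What failed or disagreed**
- **Refused moves:** my first three move calls were refused because each row needs all six numbers.
- **Missed grasp:** the first grasp of the square lid closed on air, touching nothing. The camera showed the fingertips about 37 mm higher than the reported tool position. After that I set heights from the camera and from contact force.
- **Opening reading:** the finger opening reads about 2 mm low when something is held.
- **Camera mismatch:** the two cameras differ by up to about 4 mm at the far objects.

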